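# Take up the spindle brake at its star wheel

## Task

Take the short adjusting tool out of its wooden stand, put its blade through the slot in the top of the brake housing and turn the star wheel on tooth by tooth towards the drum until the brake pad bears snugly on the drum and the wheel resists. Be gentle: never jam the tool hard against the wheel or the housing. Then put the tool back upright in its stand, blade fully down in the hole.

Things in the scene. Friction and masses are not known exactly. Their poses are not given: they have to be found in the camera images.
- brake: fixed spindle brake: dark base plate 90 x 190 x 8 mm (x, y, z), origin at the centre of its underside, z up. At y = -40 mm a grey housing 44 x 84 mm, top at z = 85 mm, with the star wheel inside; at y = +55 mm a steel drum, diameter 60, top at z = 58, its spindle end at z = 68 mm. The tool may bear on any part of the brake with at most 20 N (meet it slowly: hitting the steel at over 2 cm/s can pass that)
- slot (a point): centre of the access slot in the housing top, level with the top face, straight above the wheel axis; axes as brake. The slot is 13 mm along x and 36 mm along y; the cover is 4 mm thick and the space below is open down to the wheel
- wheel_axis (a point): centre of the steel star wheel, 41 mm below slot, fixed in the housing (axes as brake, does not turn); axle along x. 10 teeth, 36 deg apart, 5 mm thick, 12 mm wide, rounded crowns at radius 30 mm (top crown 11 mm below the housing top), hub radius 15 mm. Where the teeth stand is not given: see or feel it
- pad_face (a point): middle of the rubber face of the brake pad (26 x 22 mm), between housing and drum, at the wheel axis' height; axes as brake. At y = 25 mm in the brake's frame it just touches the drum; it starts 3.8 to 6 mm short. Pushing the upper teeth to brake +y (to the drum) advances it 1.5 mm a tooth, -y withdraws it. The wheel turns at about 2 N at a tooth and stays where left; once the pad is on the drum it stops almost dead
- adjuster_handle (a point): centre of the handle of the loose adjusting tool: wooden handle 16 x 16 mm, 42 mm long, above a brass collar of diameter 24 mm, 4 mm thick, above a steel blade 8 mm wide (its x), 4 mm thick (its y), 47 mm long. z runs up the tool from blade to handle; the collar's top is 21 mm below this point. 0.05 to 0.1 kg
- adjuster_tip (a point): middle of the blade's flat lower end, 72 mm below adjuster_handle along the tool; same axes
- stand_hole (a point): mouth of the hole in the top of the fixed wooden stand (block 56 x 56 x 60 mm), 60 mm above the bench. Hole 13 mm along this point's x, 9 mm along its y, 52 mm deep; the collar rests on the block with the blade 47 mm down the hole. The tool starts upright in it, its axes along the stand's
Mind the look-alikes: they are no part of the job. Leave any green look-alike of the part that bears adjuster_handle alone. What is shaped like the part that bears stand_hole but blue is not meant.

How it is judged:
On the way, in this order (a step that is already met when the one before it is completed fails the run):
1. the tool's blade is in the slot, at least 10 mm below the housing top (z of adjuster_tip in the frame of slot below -0.01 m and horizontal distance between adjuster_tip and slot below 0.02 m).
2. the tool in the slot has brought the pad onto the drum (y of pad_face in the frame of brake above 0.0249 m and z of adjuster_tip in the frame of slot below -0.008 m and horizontal distance between adjuster_tip and slot below 0.025 m).
At the end, for the whole second after the job is handed in: the pad bears on the drum (no more than 0.3 mm short of touching) and the tool is at rest and upright (within 7 deg) in its stand, blade at least 44 mm down the hole (y of pad_face in the frame of brake above 0.0247 m and horizontal distance between adjuster_tip and stand_hole below 0.006 m and z of adjuster_tip in the frame of stand_hole below -0.044 m and angle between adjuster_handle's own z axis and vertical below 0.12 rad and linear speed of adjuster below 0.02 m/s).
It fails at once if the tool is pressed against the brake (wheel, housing or drum) with more than 20 N (contact force between adjuster and brake above 20 N).
It also fails if it takes over 67 s, if anything falls off the work surface, if the arm or the gripper's body presses on something with over 40 N, if the wrist force passes 120 N, or if a joint passes its speed limit or range.

## Robot

A 6-joint arm with a two-finger parallel gripper is mounted at the origin on a cart in front of the work surface, level with it; the furniture and walls round the work are solid. World frame = base frame: x ahead of the robot, y to its left, z up, the work surface at z = 0. Lengths are in m, angles in rad, forces in N, time in s.
With the tool pointing down it reaches from about 0.225 to 0.875 m from the base axis. Payload 3.4 kg.
Tool frame: the origin (TCP) lies on the centre line of the jaws, within the pads' length; the fingertips stand 17 mm ahead of it and the grasp point (between the pads) lies 2 mm behind it (manip.finger_overhang is the distance from the TCP to the fingertips, in m); y points along the fingers, x is the direction in which the jaws open and shut, and the axes are right-handed (so a half turn about y gives the same grasp; the last joint's range is limited). The gripper opens to 85 mm and grips with 20 to 120 N. Pads are 22 mm wide; open, the fingers measure 114 mm over their backs; the gripper's body (76 mm by 85 mm) begins 54 mm behind the grasp point. The pads swing forward as they close: fully open they stand 13 mm farther back than shut.
Start: joints at [-1.3, 0.276, 1.505, -0, 1.361, -0.121], TCP at [0.22, -0.531, 0.248] pointing down, gripper open.
Joint ranges: [-2.89, 2.89], [-0.75, 2.08], [0.22, 2.7], [-1.18, 4.32], [0.11, 2.71], [-2.7, 2.7]. Speed limits (rad/s): [2.57, 2.57, 3.14, 3.14, 3.14, 3.14].

## Interface

Orientations are given as a unit quaternion [w, x, y, z].
In Python, from rig import manip gives the robot as it stands.
- The arm moves only by the tool arm_command, never from a script. Its argument "commands" is a list of rows, each a list of 3 entries, a list of its own where there are three numbers: the finger opening in cm, from 0 to 8.54, then the shift along the world's x, y, z in cm, then the turn about the world's z in rad. A call has 1 to 12 rows; each row shifts and turns the commanded pose from where the row before left it; what a row does not reach is not made up. A row lasts 1/10 s, in which the tool goes at most 50 mm and 8.59 degrees, less where a joint would pass 70% of its speed; a pose out of reach is approached as far as the arm can. A call with a gripper value outside its range is refused whole. The fingers move at their own pace and stop on an object; "grip_force" is the grip in N (left out, the last holds). Time passes only in rows, so rows that do not move let the fingers close. It gives the time, the measured TCP pose, the force and the opening at its end, in the units of the state.
- manip.get_state(): the state, without advancing time (a new reading comes with each control period).
- manip.get_image(name): name is "scene" or "top"; returns a dict with "pixels" (480x640x3 uint8, red, green, blue), "range_z" (480x640 float32, m along the optical axis (not along the pixel's ray), 0 where there is no reading), "intrinsics" (3x3 intrinsics, pixels), "R" (3x3) and "t" (3): a world point X has camera coordinates R X + t. Camera axes: x right, y down, z forward; pixel columns grow to the right and rows downward; lengths in m; the calibration is good to about 2 mm. A picture is of the moment at which its call begins.
- manip.sign_off(): hands the job in, once; it reports no verdict.
The state is a dict: "clock": time; "qpos": joint angles; "qd": joint speeds; "effort": joint torques, N m; "position": TCP position; "ee_rot": TCP orientation; "contact_force": force on the tool from outside, world axes, zero at the start; "moment": the same for the moment, N m; "width": finger opening in m.
Only numpy, scipy, OpenCV 4.12 (cv2) and the standard library are available. Lean on these libraries where they do the work, as an engineer would, in place of code of your own. Each camera call takes 0.05 s, during which the arm holds its last target.

## Working session

There is one attempt and no reset: what is moved stays moved. The work goes in short steps, Python scripts to look and compute and a tool call to move; the robot and the scene stay as the last step left them, time stands still between calls to the robot, and variables do not carry over. Pictures are saved under pics/ and viewed, and the job is handed in when it is done.

Besides the shell and the picture viewer there is one more tool, called after ">>>" as name([rows], argument=value, ...), one row to a line, values as JSON. arm_command: Moves the arm, as the interface text tells. Its arguments: {"type":"object","properties":{"commands":{"type":"array"},"grip_force":{"type":"number"}},"required":["commands"]}

```bash
mkdir -p pics; ls; cat > h.py <<'E'
import sys; sys.path.insert(0,'.')
import numpy as np, cv2
from rig import manip
def grab(n):
    im=manip.get_image(n); return im
def save(im,f,box=None,s=1):
    p=cv2.cvtColor(im['pixels'],cv2.COLOR_RGB2BGR)
    if box: p=p[box[1]:box[3],box[0]:box[2]]
    if s!=1: p=cv2.resize(p,None,fx=s,fy=s,interpolation=cv2.INTER_CUBIC)
    cv2.imwrite('pics/'+f,p)
def ray(im,u,v,z):
    K=np.array(im['intrinsics']);R=np.array(im['R']);t=np.array(im['t'])
    d=R.T@np.linalg.solve(K,[u,v,1.]);c=-R.T@t
    return c+d*(z-c[2])/d[2]
def cloud(im):
    K=np.array(im['intrinsics']);R=np.array(im['R']);t=np.array(im['t'])
    d=im['range_z'];v,u=np.mgrid[:480,:640]
    P=np.stack([(u-K[0,2])/K[0,0]*d,(v-K[1,2])/K[1,1]*d,d],-1)
    return (P-t)@R
def proj(im,X):
    p=np.array(im['intrinsics'])@(np.array(im['R'])@np.array(X)+np.array(im['t']));return p[:2]/p[2]
E
python3 - <<'E'
from h import *
import pickle
for n in('scene','top'):
    im=grab(n);save(im,n+'0.png');pickle.dump(im,open(n+'0.pkl','wb'))
    print(n,-np.array(im['R']).T@im['t'],np.array(im['R'])[2],im['intrinsics'][0])
print(manip.get_state(),manip.finger_overhang)
E
```

```text
pics
scene [-0.1243216   1.04389357  0.68578237] [ 0.54858196 -0.64154061 -0.53617487] [596.26739364   0.         313.88215357]
top [0.31223276 0.33663904 1.14100982] [ 0.17346181 -0.01688347 -0.98469587] [514.17628304   0.         322.09508467]
{'clock': 0.1, 'qpos': array([-1.29997468e+00,  2.76527913e-01,  1.50601158e+00,  6.06407762e-06,
        1.36067412e+00, -1.21009543e-01]), 'qd': array([ 8.83369367e-04, -1.15356459e-03, -3.23600163e-03, -4.97665003e-06,
        4.29133466e-04, -1.41089695e-03]), 'effort': array([-7.10095301e-04, -4.17707670e+01, -2.46405691e+01, -3.00264983e-04,
        5.83003712e-03, -1.85494730e-05]), 'position': array([ 0.21945616, -0.53100148,  0.24752635]), 'ee_rot': array([ 0.58814219, -0.58739147,  0.39353588, -0.39266976]), 'contact_force': array([ 0.23601763,  0.19469841, -0.2818394 ]), 'moment': array([-0.00127139, -0.02486564, -0.01571931]), 'width': 0.08554980832871217} 0.017
```

View pics/scene0.png

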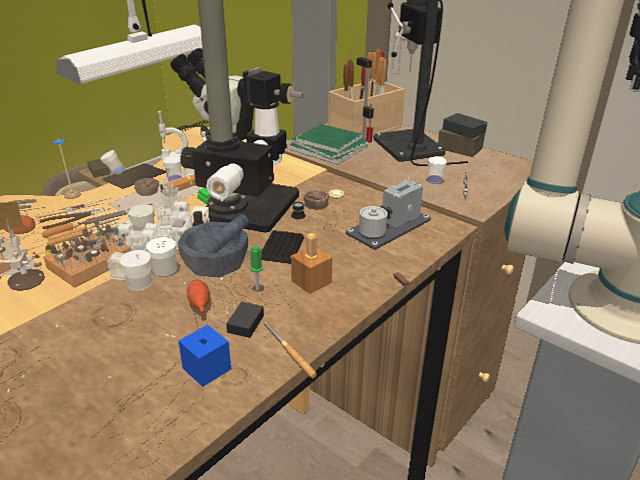

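View pics/top0.png

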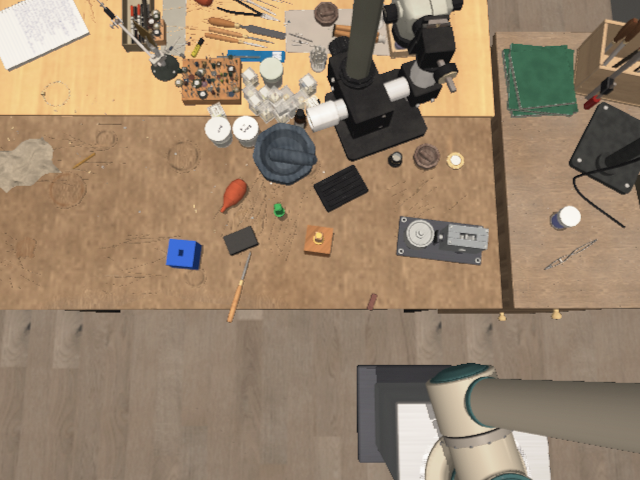

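Candidates for the tool: the wooden-handled tool in the orange-brown stand (scene 312,247 / top 319,238), a green look-alike (scene 257,260 / top 279,210), and a file with an orange handle (scene 295,355). Candidates for the stand: the brown block (scene 312,270) and the blue block (scene 205,355). I choose the brown block with the wooden-handled tool and check it in crops.

```bash
python3 - <<'E'
from h import *
import pickle
T=pickle.load(open('top0.pkl','rb'));S=pickle.load(open('scene0.pkl','rb'))
def crop(im,b,s):
    p=cv2.cvtColor(im['pixels'],cv2.COLOR_RGB2BGR)[b[1]:b[3],b[0]:b[2]]
    return cv2.resize(p,(400,300),interpolation=cv2.INTER_CUBIC)
a=np.vstack([np.hstack([crop(S,(272,225,352,285+0),5),crop(S,(340,170,440,245),4)]),np.hstack([crop(T,(290,215,350,260),6),crop(T,(390,203,496,282),4)])])
cv2.imwrite('pics/crop0.png',a)
C=cloud(T)
for n,(x0,y0,x1,y1) in dict(stand=(295,215,345,265),brake=(390,205,496,275)).items():
    P=C[y0:y1,x0:x1].reshape(-1,3)
    h,e=np.histogram(P[:,2],bins=np.arange(-.01,.14,.005));print(n,dict(zip(e.round(3),h)))
for im,n in((T,'T'),(S,'S')):
    C=cloud(im)
    hsv=cv2.cvtColor(im['pixels'],cv2.COLOR_RGB2HSV)
    print(n)
# key pts depth
C=cloud(T)
for u,v in [(319,238),(467,236),(420,233),(310,248),(475,228)]: print(u,v,C[v,u].round(4))
E
```

```text
stand {np.float64(-0.01): np.int64(31), np.float64(-0.005): np.int64(915), np.float64(0.0): np.int64(767), np.float64(0.005): np.int64(18), np.float64(0.01): np.int64(5), np.float64(0.015): np.int64(8), np.float64(0.02): np.int64(8), np.float64(0.025): np.int64(6), np.float64(0.03): np.int64(8), np.float64(0.035): np.int64(10), np.float64(0.04): np.int64(7), np.float64(0.045): np.int64(11), np.float64(0.05): np.int64(11), np.float64(0.055): np.int64(325), np.float64(0.06): np.int64(276), np.float64(0.065): np.int64(6), np.float64(0.07): np.int64(2), np.float64(0.075): np.int64(2), np.float64(0.08): np.int64(3), np.float64(0.085): np.int64(4), np.float64(0.09): np.int64(3), np.float64(0.095): np.int64(4), np.float64(0.1): np.int64(24), np.float64(0.105): np.int64(33), np.float64(0.11): np.int64(2), np.float64(0.115): np.int64(0), np.float64(0.12): np.int64(0), np.float64(0.125): np.int64(0), np.float64(0.13): np.int64(0), np.float64(0.135): np.int64(0)}
brake {np.float64(-0.01): np.int64(43), np.float64(-0.005): np.int64(1704), np.float64(0.0): np.int64(2247), np.float64(0.005): np.in
[... 312 characters left out ...]
t64(0.055): np.int64(360), np.float64(0.06): np.int64(101), np.float64(0.065): np.int64(63), np.float64(0.07): np.int64(40), np.float64(0.075): np.int64(38), np.float64(0.08): np.int64(340), np.float64(0.085): np.int64(404), np.float64(0.09): np.int64(6), np.float64(0.095): np.int64(0), np.float64(0.1): np.int64(0), np.float64(0.105): np.int64(0), np.float64(0.11): np.int64(0), np.float64(0.115): np.int64(0), np.float64(0.12): np.int64(0), np.float64(0.125): np.int64(0), np.float64(0.13): np.int64(0), np.float64(0.135): np.int64(0)}
T
S
319 238 [0.489  0.3252 0.1051]
467 236 [0.4981 0.0125 0.0771]
420 233 [0.5062 0.1099 0.0681]
310 248 [0.475  0.3439 0.0615]
475 228 [ 0.5136 -0.0025  0.0862]
```

View pics/crop0.png

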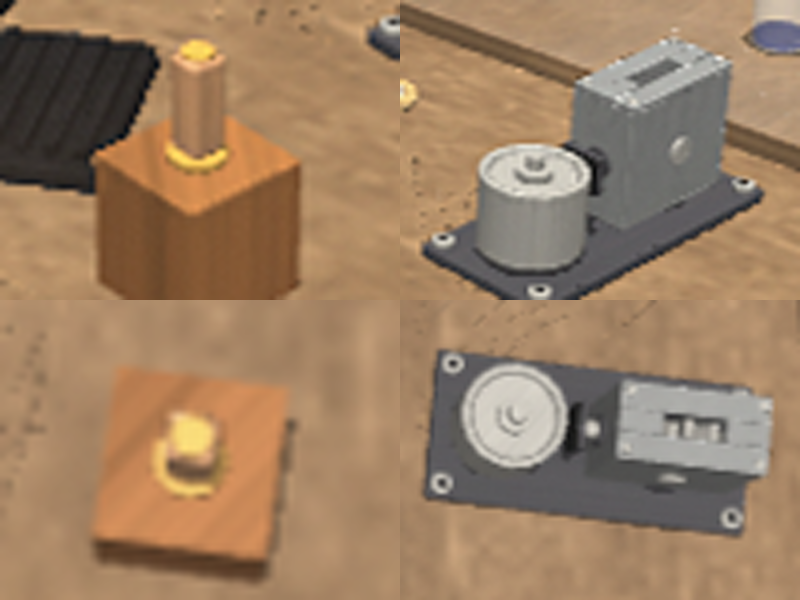

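The crops confirm the wooden tool upright in the brown stand (top 319,238). The housing slot with visible wheel teeth is at top (467,236), and the drum lies on the left (+y side). Next, measure the poses.

```bash
python3 - <<'E'
from h import *
import pickle
T=pickle.load(open('top0.pkl','rb'));S=pickle.load(open('scene0.pkl','rb'))
def rect(P,n):
    r=cv2.minAreaRect((P[:,:2]*1000).astype(np.float32));print(n,np.round(r[0],1),np.round(r[1],1),round(r[2],2))
    return r
for nm,im,bs,bb in(('T',T,(295,215,345,265),(390,203,496,275)),('S',S,(285,235,340,275),(340,170,440,250))):
    C=cloud(im);hsv=cv2.cvtColor(im['pixels'],cv2.COLOR_RGB2HSV)
    def sub(b): return C[b[1]:b[3],b[0]:b[2]].reshape(-1,3),hsv[b[1]:b[3],b[0]:b[2]].reshape(-1,3)
    P,H=sub(bs)
    m=abs(P[:,2]-.06)<.004;print('stand z',P[m,2].mean());rect(P[m],nm+' stand')
    m=(P[:,2]>.098)&(P[:,2]<.115);print('handle z',P[m,2].mean());rect(P[m],nm+' handle');
    P,H=sub(bb)
    m=abs(P[:,2]-.085)<.004;print('hous z',P[m,2].mean());rect(P[m],nm+' hous')
    m=abs(P[:,2]-.058)<.004;rect(P[m],nm+' drum')
    m=abs(P[:,2]-.008)<.005;m&=(H[:,2]<110);print('plate z',P[m,2].mean());rect(P[m],nm+' plate')
    # slot: nonhousing pts whithin
C=cloud(T)
# slot: dark pixels / depth below cover
sub=C[225:250,448:490]
print('z slot map (mm)');print((sub[...,2]*1000).round().astype(int)[::1,::1][2:20])
E
```

```text
stand z 0.05991007595068612
T stand [494.5 325.8] [56.  56.6] 82.36
handle z 0.1054598843882958
T handle [494.6 326.2] [15.9 14.4] 0.22
hous z 0.08522331769718072
T hous [496.1  12.9] [84.9 45. ] 83.76
T drum [504.1  54.9] [162.9  59.5] 86.29
plate z 0.008057714910041397
T plate [500.7  53.6] [188.   90.4] 83.15
stand z 0.05992173301277623
S stand [494.4 329.6] [60.1 60.7] 81.15
handle z 0.10399189179355862
S handle [490.8 333.3] [18.8 13.2] 37.11
hous z 0.08481672842088729
S hous [495.1  18.2] [88.7 49.4] 81.83
S drum [503.3  59. ] [168.5  60.6] 86.52
plate z 0.007728721460624015
S plate [499.2 -22.3] [109.1 360.6] 0.56
z slot map (mm)
[[  79   79   90   83   84   85   84   87   86   87   83   83   86   85
    86   84   84   87   88   86   85   88   88   84   85   86   87   85
    87    9    9   12    8   14    9    2    2    2   -1    0    0   -1]
 [  78   86   86   88   84   84   85   86   88   81   85   87 1141   85
    85   87   87   87   85   86   87   80   86   86   85   84   86   86
    87   84   80   86 1141   86   86   85   84   81   -2   -2    2    3]
 [  82   84   81   84
[... 2751 characters left out ...]
87   85   85   88   86   86   86   87   -2   -2]
 [  85   88   88   88   83   85   87   87   86   81   87   84   86   88
    87   88   87   88   87   84   85   86   85   86   88   88   85   82
    84   85   90   88   86   87   90   84   85   85   85   83    0    0]
 [  84 1141   85   86   84   84   88   82   82   86   84   84   84   86
    83   84   87   87   83   85   86   86   85   87   84   87   84   83
    85   85   83   84   86   85   85   83   88   88   85   87    3   -4]
 [  83   86   87   84   84   86   86   84   83   86   88   84   86   88
    87   85   87   84   89   86   84   87   79   85   84   85   81   82
    87   86   85   86   86   84   86   84   85   86   86   84    3   -1]]
```

```bash
cat >> h.py <<'E'
def planepts(im,mask,z):
    v,u=np.nonzero(mask);K=np.array(im['intrinsics']);R=np.array(im['R']);t=np.array(im['t'])
    d=(np.linalg.inv(K)@np.stack([u,v,np.ones_like(u)]).astype(float)).T@R;c=-R.T@t
    return c+d*((z-c[2])/d[:,2])[:,None]
E
python3 - <<'E'
from h import *
import pickle
from scipy.spatial.transform import Rotation as Ro
T=pickle.load(open('top0.pkl','rb'));S=pickle.load(open('scene0.pkl','rb'))
for nm,im,bs,bb in(('T',T,(295,215,345,265),(390,203,496,275)),('S',S,(285,235,340,275),(340,170,440,250))):
    C=cloud(im);hsv=cv2.cvtColor(im['pixels'],cv2.COLOR_RGB2HSV)
    for n,b,z,tol in(('stand',bs,.06,.005),('hous',bb,.085,.006),('handle',bs,.106,.006),('drum',bb,.058,.005)):
        m=np.zeros((480,640),np.uint8);m[b[1]:b[3],b[0]:b[2]]=(abs(C[b[1]:b[3],b[0]:b[2],2]-z)<tol)
        if n=='hous': m=cv2.morphologyEx(m,cv2.MORPH_CLOSE,np.ones((3,3)))
        k,l,st,_=cv2.connectedComponentsWithStats(m,connectivity=4);i=1+np.argmax(st[1:,4]);mm=l==i
        P=planepts(im,mm,z);r=cv2.minAreaRect((P[:,:2]*1000).astype(np.float32));print(nm,n,mm.sum(),np.round(r[0],1),np.round(r[1],1),round(r[2],2))
q=manip.get_state()['ee_rot'];print(Ro.from_quat(q,scalar_first=True).as_matrix().round(3))
# wheel
C=cloud(T);ay=np.array([np.sin(.113),np.cos(.113)]);ax=np.array([ay[1],-ay[0]]);sl=np.array([.4962,.0133])
for v in range(231,242):
    s=''
    for u in range(458,480):
        p=C[v,u]
        if p[2]<.08 and p[2]>.03:
            y=(p[:2]-sl)@ay*1000;x=(p[:2]-sl)@ax*1000;h=(p[2]-.044)*1000
            s+=' (%.0f,%.0f,%.0f|r%.0f a%.0f %d)'%(x,y,h,np.hypot(y,h),np.degrees(np.arctan2(y,h)),T['pixels'][v,u].mean())
    print(v,s)
E
```

```text
T stand 601 [494.3 325.8] [55.9 56.6] 82.15
T hous 769 [495.8  13.7] [85.9 45. ] 83.2
T handle 59 [494.1 326.2] [14.3 14.5] 89.98
T drum 501 [507.  106.8] [58.5 58.9] 89.99
S stand 469 [491.4 332.3] [62.  62.6] 83.94
S hous 437 [492.5  20.8] [92.3 52.6] 81.51
S handle 53 [489.5 334.7] [18.  21.5] 68.33
S drum 336 [506.3 108.2] [59.4 74.3] 11.84
[[ 0.382 -0.     0.924]
 [-0.924  0.002  0.382]
 [-0.002 -1.     0.   ]]
231 
232 
233  (13,4,3|r6 a52 52) (15,1,-1|r2 a144 54) (13,1,5|r5 a7 57) (14,-2,4|r5 a-23 67)
234  (11,4,3|r5 a55 75) (11,3,6|r6 a26 77) (11,0,5|r5 a4 74) (11,-1,7|r7 a-10 66) (12,-4,3|r6 a-53 98)
235  (5,11,19|r22 a29 142) (6,7,15|r17 a26 137) (6,6,17|r18 a19 144) (7,3,15|r15 a11 128) (8,0,12|r12 a1 87) (5,2,25|r25 a3 141) (4,1,32|r32 a3 194) (5,-2,29|r29 a-4 172)
236  (4,10,18|r20 a29 147) (3,8,19|r21 a23 168) (4,5,16|r17 a18 194) (5,2,14|r14 a10 166) (4,2,18|r18 a5 88) (3,2,27|r28 a4 149) (3,0,29|r29 a1 197) (2,-1,33|r33 a-1 181) (6,-8,15|r17 a-29 149) (5,-9,20|r22 a-24 128) (6,-11,18|r21 a-32 134) (6,-13,20|r24 a-32 135) (5,-14,24|r28 a-29 166) (5,-16,25|r29 a-32 193)
[... 382 characters left out ...]
5 145) (-1,10,17|r20 a29 144) (-1,8,19|r21 a23 177) (0,5,15|r15 a18 189) (-0,4,18|r19 a11 150) (-1,2,21|r21 a6 106) (-2,2,29|r29 a4 152) (-2,0,29|r29 a0 182) (-2,-2,31|r31 a-3 162) (2,-9,11|r15 a-39 151) (3,-11,12|r16 a-42 154) (1,-10,22|r24 a-26 153) (1,-12,22|r26 a-29 152) (1,-14,24|r28 a-31 174) (0,-15,29|r32 a-27 189) (0,-17,28|r33 a-31 147) (5,-25,8|r26 a-73 110) (4,-26,12|r29 a-65 133)
239  (-4,1,32|r32 a1 154) (-4,-1,32|r32 a-2 155) (-1,-8,17|r19 a-24 153) (-1,-10,16|r19 a-32 162) (-1,-11,19|r22 a-30 163) (-1,-13,20|r24 a-33 154) (-2,-13,28|r31 a-24 171) (-1,-16,23|r29 a-35 181) (-1,-18,25|r31 a-36 142) (2,-24,13|r27 a-61 111)
240  (-3,-19,22|r29 a-41 139) (-1,-24,13|r27 a-62 127)
241
```

>>> arm_command([
  [8.5,[1.0,3.5,0],0.109],
  [8.5,[1.0,3.5,0],0.109],
  [8.5,[1.0,3.5,0],0.109],
  [8.5,[1.0,3.5,0],0.109],
  [8.5,[1.0,3.5,0],0.109],
  [8.5,[1.0,3.5,0],0.109],
  [8.5,[1.0,3.5,0],0.109],
  [8.5,[1.0,3.5,0],0.109],
  [8.5,[1.0,3.5,0],0.109],
  [8.5,[1.0,3.5,0],0.109],
  [8.5,[1.0,3.5,0],0.109],
  [8.5,[1.0,3.5,0],0.109],
], grip_force=60)

```text
clock: 1.3
position: [0.3394, -0.1099, 0.2482]
ee_rot: [0.706, -0.705, -0.047, 0.047]
contact_force: [0.9, -0.5, 0.5]
width: 0.0852
```

>>> arm_command([
  [8.5,[1.3,3.6,0],0.109],
  [8.5,[1.3,3.6,0],0.109],
  [8.5,[1.3,3.6,0],0.109],
  [8.5,[1.3,3.6,0],0.109],
  [8.5,[1.3,3.6,0],0.109],
  [8.5,[1.3,3.6,0],0.109],
  [8.5,[1.3,3.6,0],0.109],
  [8.5,[1.3,3.6,0],0.109],
  [8.5,[1.3,3.6,0],0.109],
  [8.5,[1.3,3.6,0],0.109],
  [8.5,[1.3,3.6,0],0.109],
  [8.5,[0,0,0],0.109],
])

```text
clock: 2.5
position: [0.4839, 0.2887, 0.2473]
ee_rot: [0.531, -0.53, -0.468, 0.467]
contact_force: [-1.0, -0.7, -0.6]
width: 0.0849
```

```bash
cat >> h.py <<'E'
from scipy.spatial.transform import Rotation as Ro
def st():
    s=manip.get_state();M=Ro.from_quat(s['ee_rot'],scalar_first=True).as_matrix()
    print('t',round(s['clock'],2),'pos',(s['position']*1000).round(1),'jaw',np.degrees(np.arctan2(M[1,0],M[0,0])).round(2),'app',M[:,1].round(3),'F',s['contact_force'].round(2),'M',s['moment'].round(3),'w',round(s['width']*1000,1),'q',s['qpos'].round(2))
    return s
E
python3 -c "
from h import *
st()"
```

```text
t 2.5 pos [483.9 288.7 247.3] jaw 82.78 app [ 0.     0.002 -1.   ] F [-1.03 -0.66 -0.63] M [-0.063  0.031  0.02 ] w 84.9 q [ 0.41  0.26  1.53  0.    1.35 -1.03]
```

>>> arm_command([
  [8.5,[0.5,1.9,-2],-0.008],
  [8.5,[0.5,1.8,-2],0],
  [8.5,[0,0,-2],0],
  [8.5,[0,0,0],0],
])

```text
clock: 2.9
position: [0.4905, 0.3209, 0.1849]
ee_rot: [0.535, -0.533, -0.461, 0.466]
contact_force: [-0.7, 0.1, -0.0]
width: 0.085
```

```bash
python3 -c "
from h import *
st()
im=grab('top');save(im,'t1.png',(250,180,390,285),5)
im=grab('scene');save(im,'s1.png',(230,180,390,300),5)
"
```

```text
t 2.9 pos [490.5 320.9 184.9] jaw 81.92 app [-0.007 -0.003 -1.   ] F [-0.74  0.1  -0.01] M [-0.029  0.003 -0.002] w 85.0 q [ 0.46  0.34  1.58 -0.    1.23 -0.97]
```

View pics/s1.png

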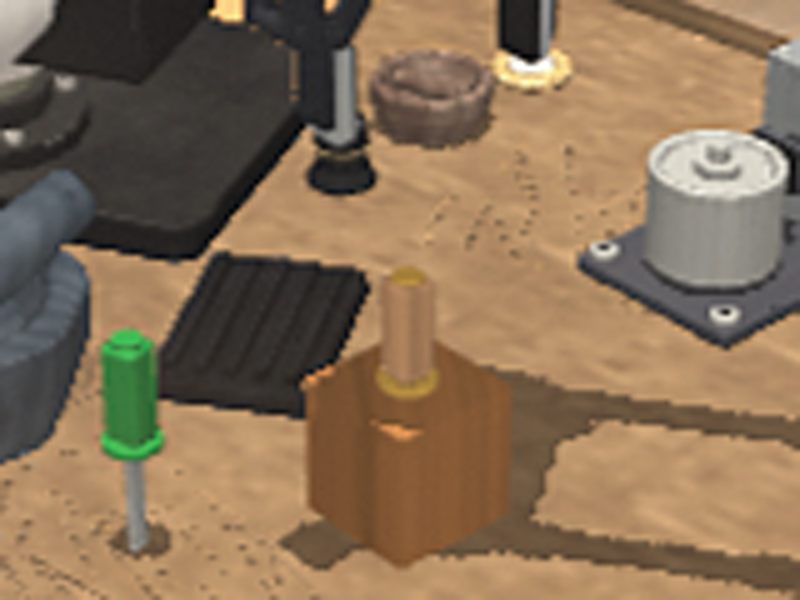

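>>> arm_command([
  [8.5,[0.2,0.4,-1],0],
  [8.5,[0,0,-1],0],
  [8.5,[0,0,0],0],
  [8.5,[0,0,0],0],
])

```text
clock: 3.4
position: [0.4944, 0.3253, 0.1681]
ee_rot: [0.534, -0.534, -0.463, 0.463]
contact_force: [-0.3, 0.2, 0.4]
width: 0.0854
```

```bash
python3 -c "
from h import *
st()
"
```

```text
t 3.4 pos [494.4 325.3 168.1] jaw 81.87 app [-0. -0. -1.] F [-0.28  0.16  0.4 ] M [-0.009 -0.01  -0.014] w 85.4 q [ 0.46  0.35  1.59  0.    1.19 -0.96]
```

>>> arm_command([
  [8.5,[0,0.06,-2],0.006],
  [8.5,[0,0,-2],0],
  [8.5,[0,0,-2],0],
  [8.5,[0,0,-1.5],0],
  [8.5,[0,0,-0.5],0],
  [5,[0,0,0],0],
  [3,[0,0,0],0],
  [2,[0,0,0],0],
  [1.7,[0,0,0],0],
  [1.6,[0,0,0],0],
  [1.4,[0,0,0],0],
  [1.2,[0,0,0],0],
], grip_force=40)

```text
clock: 4.6
position: [0.495, 0.3264, 0.0891]
ee_rot: [-0.533, 0.533, 0.465, -0.464]
contact_force: [-0.6, 0.4, 4.2]
width: 0.0158
```

```bash
python3 -c "
from h import *
st()
"
```

```text
t 4.6 pos [495.  326.4  89.1] jaw 82.22 app [ 0.001  0.001 -1.   ] F [-0.56  0.41  4.17] M [0.095 0.07  0.092] w 15.8 q [ 0.47  0.43  1.7   0.    1.02 -0.97]
```

>>> arm_command([
  [0.8,[0,0,0],0],
  [0.8,[0,0,0],0],
  [0.8,[0,0,1],0],
  [0.8,[0,0,1],0],
  [0.8,[0,0,1.5],0],
  [0.8,[0,0,2],0],
  [0.8,[0,0,2],0],
  [0.8,[0,0,2],0],
  [0.8,[0,0,1.5],0],
  [0.8,[0,0,1],0],
  [0.8,[0,0,0],0],
  [0.8,[0,0,0],0],
], grip_force=70)

```text
clock: 5.8
position: [0.4942, 0.3259, 0.208]
ee_rot: [0.533, -0.533, -0.465, 0.465]
contact_force: [-0.8, -0.4, -0.6]
width: 0.0151
```

```bash
python3 -c "
from h import *
import pickle
st()
im=grab('top');save(im,'t2.png',(250,180,390,285),5);pickle.dump(im,open('t2.pkl','wb'))
im=grab('scene');save(im,'s2.png',(230,150,390,270),5);pickle.dump(im,open('s2.pkl','wb'))
"
```

```text
t 5.8 pos [494.2 325.9 208. ] jaw 82.22 app [-0.001 -0.    -1.   ] F [-0.79 -0.38 -0.56] M [0.043 0.016 0.001] w 15.1 q [ 0.47  0.33  1.53 -0.    1.28 -0.97]
```

View pics/s2.png

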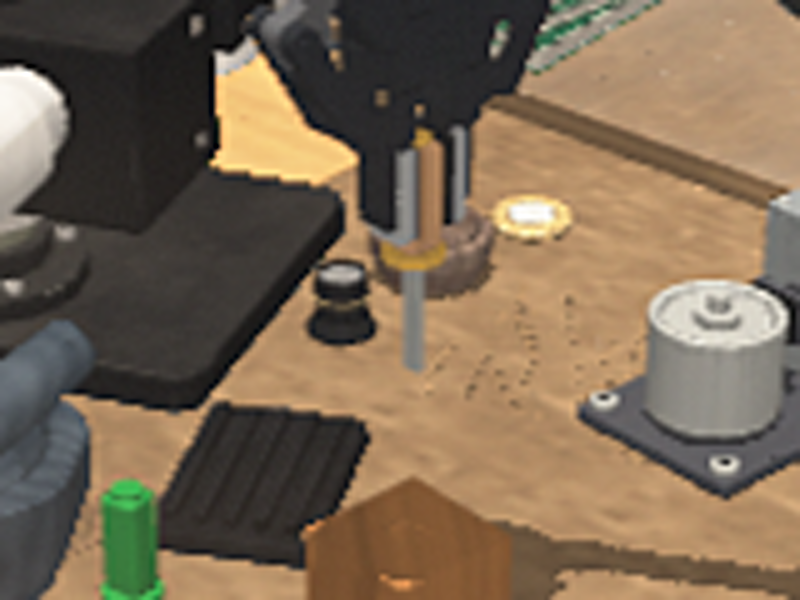

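View pics/t2.png

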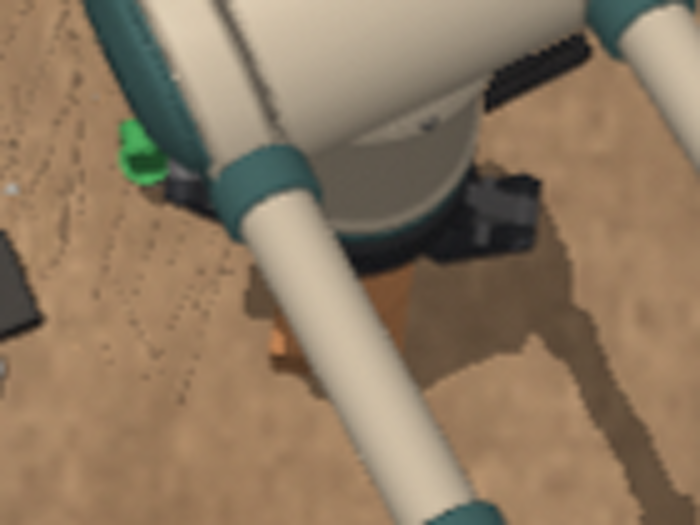

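The tool was lifted cleanly. The blade hangs straight from (413,270) to (413,370) in the crop and the handle is between both pads. Next I carry it over the slot and look again.

>>> arm_command([
  [0.8,[0,-1.6,0],0.022],
  [0.8,[0,-3.2,0],0],
  [0.8,[0,-3.2,0],0],
  [0.8,[0,-3.2,0],0],
  [0.8,[0,-3.2,0],0],
  [0.8,[0,-3.2,0],0],
  [0.8,[0,-3.2,0],0],
  [0.8,[0,-3.2,0],0],
  [0.8,[0,-3.2,0],0],
  [0.8,[0.1,-3.2,0],0],
  [0.8,[0,-1.56,0],0],
  [0.8,[0,0,0],0],
])

```text
clock: 7.1
position: [0.4952, 0.0046, 0.2075]
ee_rot: [0.529, -0.528, -0.469, 0.471]
contact_force: [0.3, 0.4, -0.9]
width: 0.0152
```

```bash
python3 -c "
from h import *
import pickle
st()
im=grab('top');save(im,'t3.png',(290,215,350,260),10);save(im,'t3b.png',(380,180,500,280),6);pickle.dump(im,open('t3.pkl','wb'))
im=grab('scene');save(im,'s3.png',(330,110,450,210),6);pickle.dump(im,open('s3.pkl','wb'))
save(im,'s3b.png',(275,230,355,290),8)
"
```

```text
t 7.1 pos [495.2   4.6 207.5] jaw 83.31 app [-0.002 -0.    -1.   ] F [ 0.27  0.41 -0.91] M [ 0.027  0.04  -0.019] w 15.2 q [-0.13  0.19  1.73 -0.    1.22 -1.58]
```

View pics/s3.png

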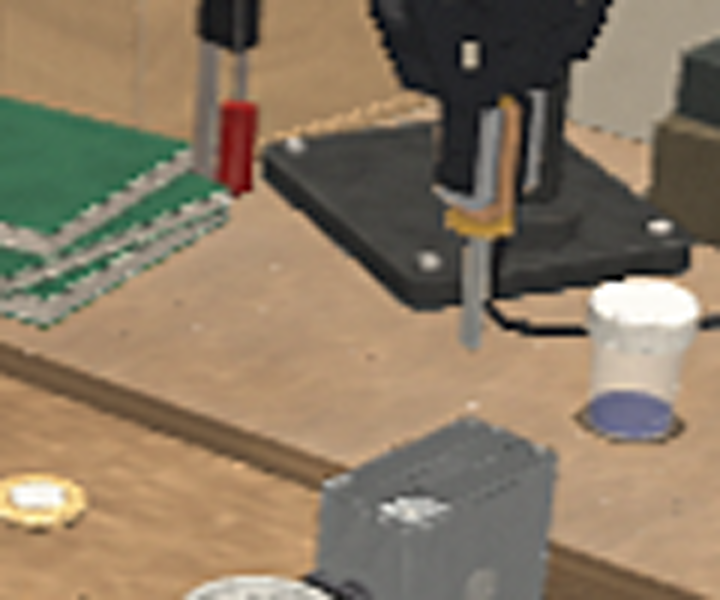

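View pics/t3.png

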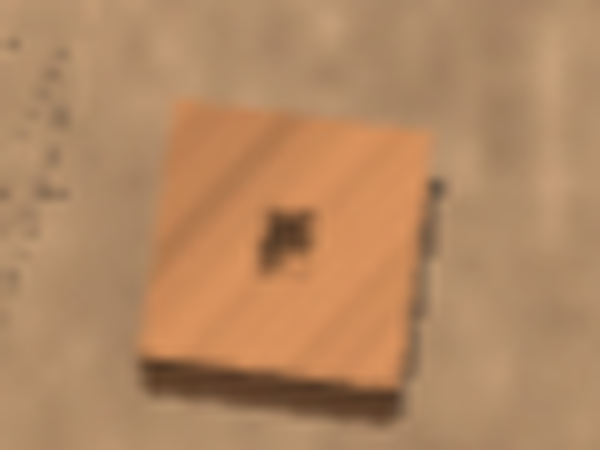

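View pics/t3b.png

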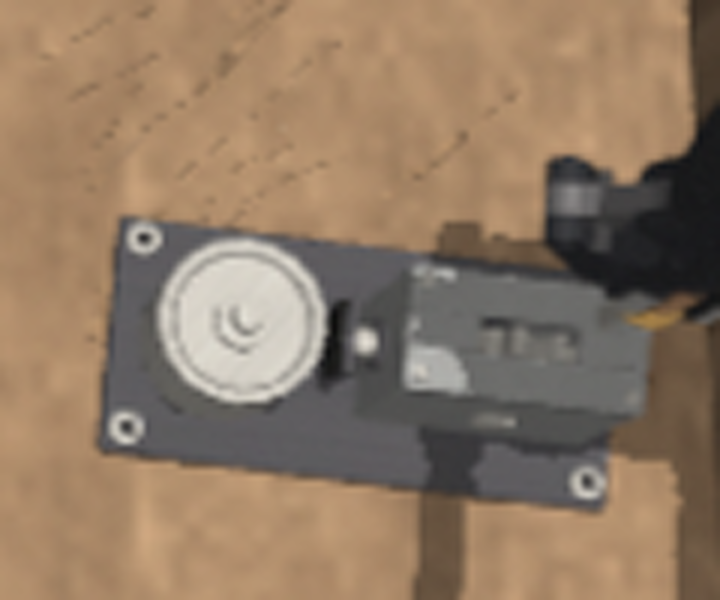

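```bash
python3 -c "
from h import *
import pickle
T=pickle.load(open('t3.pkl','rb'));S=pickle.load(open('s3.pkl','rb'));S0=pickle.load(open('scene0.pkl','rb'))
print('hole',ray(T,318.6,239,.06))
print('tip pred px',proj(S,[.4952,.0046,.1314]), 'blade top',proj(S,[.4952,.0046,.1784]))
a=.113;ax=np.array([np.cos(a),-np.sin(a),0]);ay=np.array([np.sin(a),np.cos(a),0]);s=np.array([.4961,.0133,.085])
for im,n in((S0,'S'),(T,'T')):
  p=cv2.cvtColor(im['pixels'],cv2.COLOR_RGB2BGR)
  x0,y0=(375,170) if n=='S' else (440,215)
  p=cv2.resize(p[y0:y0+60,x0:x0+60],None,fx=10,fy=10,interpolation=cv2.INTER_CUBIC)
  for hx,hy in((22,42),(6.5,18)):
    q=[proj(im,s+ax*i*hx/1000+ay*j*hy/1000) for i,j in((1,1),(1,-1),(-1,-1),(-1,1))]
    cv2.polylines(p,[((np.array(q)-[x0,y0]+.5)*10).astype(np.int32)],True,(0,0,255),1)
  cv2.imwrite('pics/slot%s.png'%n,p)
a=[cv2.imread('pics/slot%s.png'%n) for n in 'ST'];cv2.imwrite('pics/slot.png',cv2.resize(np.hstack(a),(800,400)))
save(S,'blade.png',(393,140,423,172),18)
"
```

```text
hole [0.49457117 0.32557906 0.06      ]
tip pred px [407.79466093 166.72046618] blade top [409.72942403 146.68338531]
```

View pics/slot.png

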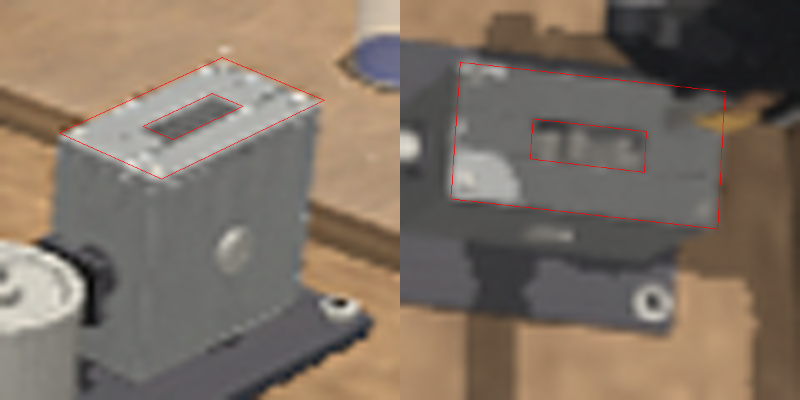

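View pics/blade.png

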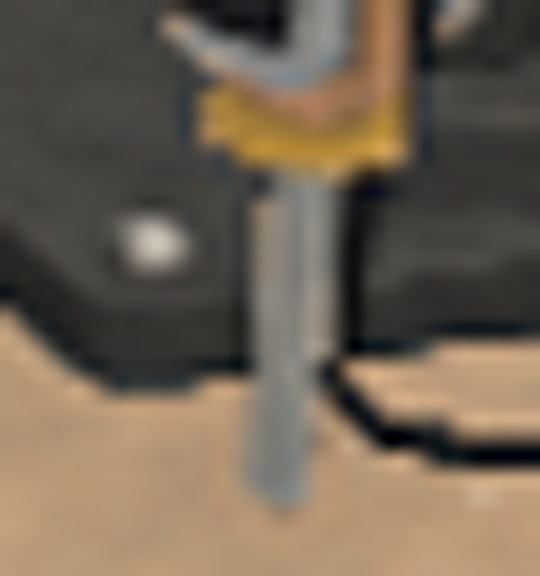

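>>> arm_command([
  [0.8,[0,0.1,-1],0.003],
  [0.8,[0,0,-1],0],
  [0.8,[0,0,-1],0],
  [0.8,[0,0,-0.7],0],
  [0.8,[0,0,-0.3],0],
  [0.8,[0,0,0],0],
  [0.8,[0,0,0],0],
])

```text
clock: 7.9
position: [0.4958, 0.0076, 0.1685]
ee_rot: [-0.527, 0.527, 0.472, -0.471]
contact_force: [0.1, 0.1, -0.8]
width: 0.015
```

```bash
python3 -c "
from h import *
st()
im=grab('scene');save(im,'s4.png',(350,120,450,195),8)
"
```

```text
t 7.9 pos [495.8   7.6 168.5] jaw 83.66 app [ 0.  0. -1.] F [ 0.1   0.13 -0.76] M [-0.028  0.031  0.039] w 15.0 q [-0.13  0.22  1.8   0.    1.13 -1.59]
```

View pics/s4.png

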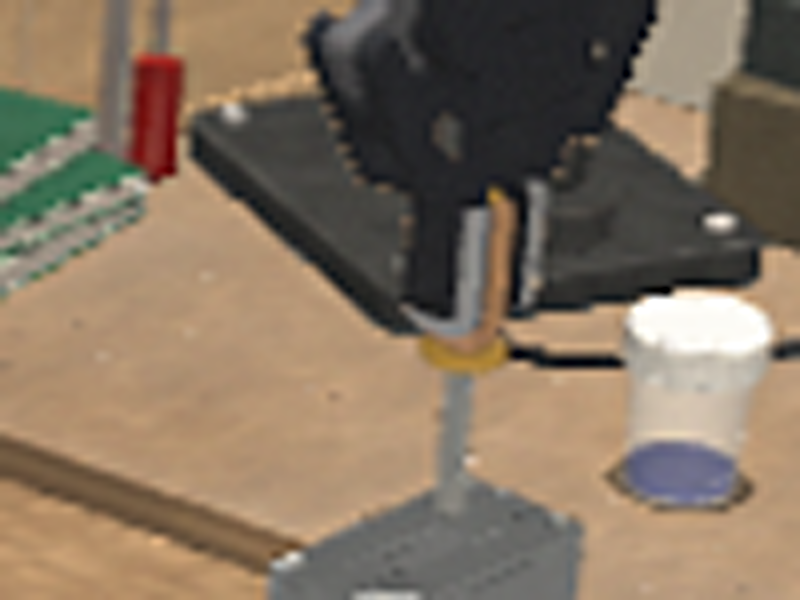

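>>> arm_command([
  [0.8,[-0.04,-0.1,-0.3],0],
  [0.8,[0,0,-0.15],0],
  [0.8,[0,0,-0.15],0],
  [0.8,[0,0,-0.15],0],
  [0.8,[0,0,-0.15],0],
  [0.8,[0,0,-0.15],0],
  [0.8,[0,0,-0.15],0],
  [0.8,[0,0,0],0],
])

```text
clock: 8.75
position: [0.495, 0.0066, 0.1561]
ee_rot: [0.527, -0.527, -0.471, 0.472]
contact_force: [0.1, -0.2, -0.5]
width: 0.0149
```

```bash
python3 -c "
from h import *
st()
"
```

```text
t 8.75 pos [495.    6.6 156.1] jaw 83.65 app [-0.  0. -1.] F [ 0.12 -0.22 -0.53] M [-0.012  0.04  -0.001] w 14.9 q [-0.13  0.23  1.82  0.    1.1  -1.59]
```

>>> arm_command([
  [0.8,[0,0,-0.13],0],
  [0.8,[0,0,-0.13],0],
  [0.8,[0,0,-0.13],0],
  [0.8,[0,0,-0.13],0],
  [0.8,[0,0,-0.13],0],
  [0.8,[0,0,0],0],
])

```text
clock: 9.35
position: [0.495, 0.0066, 0.1496]
ee_rot: [0.527, -0.527, -0.471, 0.472]
contact_force: [-0.5, -0.2, -1.2]
width: 0.0147
```

>>> arm_command([
  [0.8,[0,0,-0.13],0],
  [0.8,[0,0,-0.13],0],
  [0.8,[0,0,-0.13],0],
  [0.8,[0,0,-0.13],0],
  [0.8,[0,0,-0.1],0],
  [0.8,[0,0,0],0],
])

```text
clock: 9.95
position: [0.495, 0.0066, 0.1434]
ee_rot: [0.527, -0.527, -0.471, 0.472]
contact_force: [-0.8, -0.4, 0.0]
width: 0.0152
```

```bash
python3 -c "
from h import *
st()
"
```

```text
t 9.95 pos [495.    6.6 143.4] jaw 83.65 app [-0.  0. -1.] F [-0.79 -0.36  0.04] M [-0.03   0.003  0.016] w 15.2 q [-0.13  0.24  1.83  0.    1.06 -1.59]
```

>>> arm_command([
  [0.8,[0.015,0.12,0],0],
  [0.8,[0.015,0.12,0],0],
  [0.8,[0.015,0.15,0],0],
  [0.8,[0.015,0.15,0],0],
  [0.8,[0.015,0.15,0],0],
  [0.8,[0,0,0],0],
])

```text
clock: 10.55
position: [0.496, 0.0133, 0.1438]
ee_rot: [-0.527, 0.527, 0.472, -0.472]
contact_force: [-0.2, -1.7, 0.3]
width: 0.0149
```

>>> arm_command([
  [0.8,[0.015,0.15,0],0],
  [0.8,[0.015,0.15,0],0],
  [0.8,[0.015,0.15,0],0],
  [0.8,[0.015,0.15,0],0],
  [0.8,[0,0,0],0],
])

```text
clock: 11.05
position: [0.4965, 0.0197, 0.1435]
ee_rot: [0.527, -0.527, -0.472, 0.472]
contact_force: [0.7, -3.1, -1.5]
width: 0.015
```

```bash
python3 -c "
from h import *
import pickle
st()
im=grab('top');save(im,'t5.png',(390,195,490,270),8);pickle.dump(im,open('t5.pkl','wb'))
im=grab('scene');save(im,'s5.png',(350,150,450,225),8);pickle.dump(im,open('s5.pkl','wb'))
"
```

```text
t 11.05 pos [496.5  19.7 143.5] jaw 83.66 app [-0.  0. -1.] F [ 0.75 -3.09 -1.47] M [-0.379 -0.009 -0.046] w 15.0 q [-0.1   0.25  1.83  0.    1.07 -1.56]
```

View pics/t5.png

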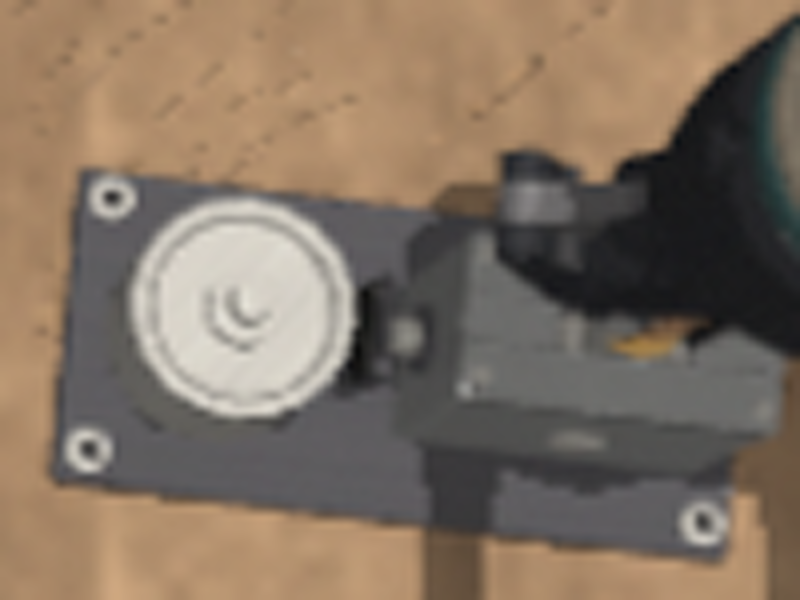

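View pics/s5.png

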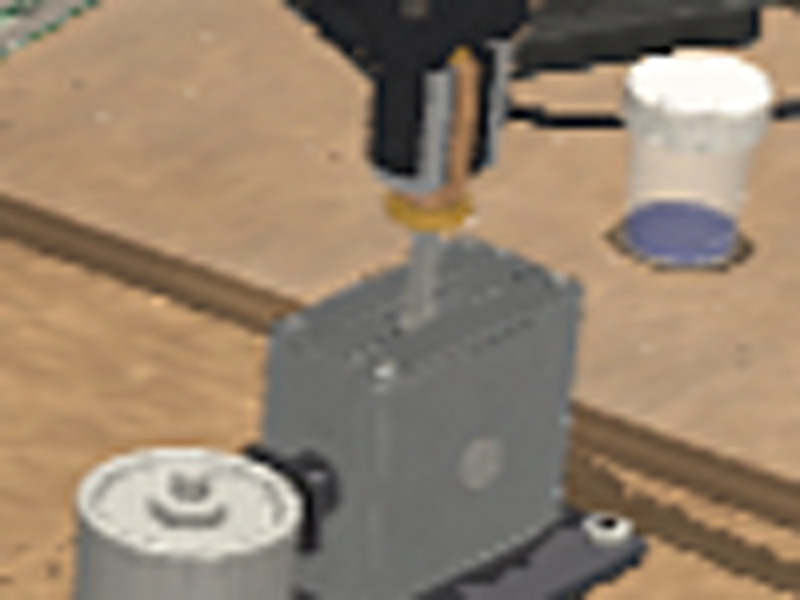

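The blade is in the slot and the wheel is turning: about 3 N at the blade, pad still short of the drum at top crop (365,330). I finish this stroke, then lift over the next tooth.

>>> arm_command([
  [0.8,[0.015,0.15,0],0],
  [0.8,[0.015,0.15,0],0],
  [0.8,[0.015,0.1,0],0],
  [0.8,[0,0,0],0],
])

```text
clock: 11.55
position: [0.4969, 0.0237, 0.1436]
ee_rot: [0.527, -0.527, -0.472, 0.472]
contact_force: [-0.4, -1.9, -0.4]
width: 0.0147
```

>>> arm_command([
  [0.8,[-0.015,-0.15,0],0],
  [0.8,[0,0,0.2],0],
  [0.8,[0,0,0.3],0],
  [0.8,[0,0,0.3],0],
  [0.8,[0,0,0.3],0],
  [0.8,[-0.02,-0.2,0],0],
  [0.8,[-0.035,-0.3,0],0],
  [0.8,[-0.035,-0.3,0],0],
  [0.8,[-0.035,-0.3,0],0],
  [0.8,[-0.035,-0.3,0],0],
  [0.8,[-0.035,-0.3,0],0],
  [0.8,[0,0,0],0],
])

```text
clock: 12.75
position: [0.4948, 0.0045, 0.1546]
ee_rot: [0.527, -0.527, -0.471, 0.471]
contact_force: [-0.5, 0.5, -0.6]
width: 0.0151
```

```bash
cat >>h.py <<'E'
def rel():
    s=st();p=s['position'];a=.113;d=p[:2]-np.array([.4961,.0133])
    print('rel x %.1f y %.1f depth %.1f'%(1e3*d@[np.cos(a),-np.sin(a)],1e3*d@[np.sin(a),np.cos(a)],85-(p[2]*1000-76.1)))
E
python3 -c "
from h import *
rel()
"
```

```text
t 12.75 pos [494.8   4.5 154.6] jaw 83.62 app [-0. -0. -1.] F [-0.51  0.46 -0.62] M [-0.026 -0.031 -0.   ] w 15.1 q [-0.13  0.23  1.82 -0.    1.09 -1.59]
rel x -0.3 y -8.9 depth 6.5
```

>>> arm_command([
  [0.8,[0,0,-0.13],0],
  [0.8,[0,0,-0.13],0],
  [0.8,[0,0,-0.13],0],
  [0.8,[0,0,-0.13],0],
  [0.8,[0,0,-0.13],0],
])

```text
clock: 13.25
position: [0.4948, 0.005, 0.148]
ee_rot: [0.527, -0.527, -0.472, 0.472]
contact_force: [0.0, -0.7, -0.8]
width: 0.015
```

>>> arm_command([
  [0.8,[0,0,-0.13],0],
  [0.8,[0,0,-0.13],0],
  [0.8,[0,0,-0.13],0],
  [0.8,[0,0,-0.13],0],
  [0.8,[0,0,0],0],
])

```text
clock: 13.75
position: [0.4947, 0.0049, 0.1427]
ee_rot: [0.527, -0.527, -0.471, 0.472]
contact_force: [-0.2, 0.2, -0.7]
width: 0.0151
```

```bash
python3 -c "
from h import *
rel()
"
```

```text
t 13.75 pos [494.7   4.9 142.7] jaw 83.65 app [-0.  0. -1.] F [-0.18  0.24 -0.69] M [-0.013  0.004  0.011] w 15.1 q [-0.13  0.24  1.84  0.    1.06 -1.59]
rel x -0.4 y -8.5 depth 18.4
```

Stroke 2.

>>> arm_command([
  [0.8,[0.015,0.15,0],0],
  [0.8,[0.015,0.15,0],0],
  [0.8,[0.018,0.15,0],0],
  [0.8,[0.018,0.15,0],0],
  [0.8,[0.018,0.15,0],0],
  [0.8,[0.018,0.15,0],0],
  [0.8,[0,0,0],0],
])

```text
clock: 14.45
position: [0.4961, 0.0141, 0.1431]
ee_rot: [-0.527, 0.527, 0.472, -0.471]
contact_force: [-1.4, -2.0, 0.9]
width: 0.0152
```

>>> arm_command([
  [0.8,[0.018,0.15,0],0],
  [0.8,[0.018,0.15,0],0],
  [0.8,[0.018,0.15,0],0],
  [0.8,[0.018,0.15,0],0],
  [0.8,[0.018,0.15,0],0],
  [0.8,[0.018,0.15,0],0],
  [0.8,[0,0.1,0],0],
  [0.8,[0,0,0],0],
])

```text
clock: 15.25
position: [0.4968, 0.0242, 0.1429]
ee_rot: [0.527, -0.527, -0.472, 0.472]
contact_force: [-1.0, -2.1, -0.5]
width: 0.015
```

```bash
python3 -c "
from h import *
import pickle
rel()
im=grab('top');save(im,'t6.png',(390,195,490,270),8);pickle.dump(im,open('t6.pkl','wb'))
"
```

```text
t 15.25 pos [496.8  24.2 142.9] jaw 83.66 app [-0.  0. -1.] F [-0.97 -2.08 -0.48] M [-0.361  0.05  -0.021] w 15.0 q [-0.09  0.25  1.83  0.    1.06 -1.55]
rel x -0.5 y 10.9 depth 18.2
```

View pics/t6.png

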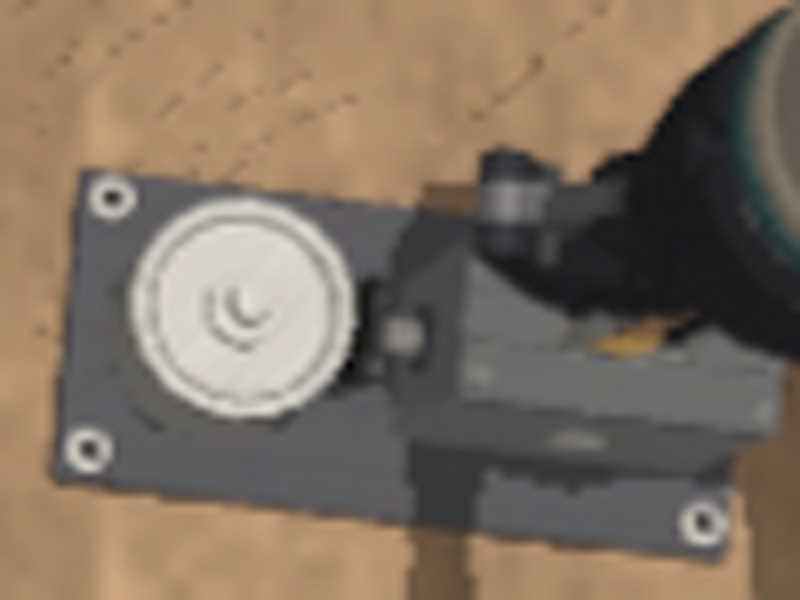

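>>> arm_command([
  [0.8,[-0.01,-0.15,0],0],
  [0.8,[0,0,0.2],0],
  [0.8,[0,0,0.3],0],
  [0.8,[0,0,0.3],0],
  [0.8,[0,0,0.35],0],
  [0.8,[-0.02,-0.2,0],0],
  [0.8,[-0.03,-0.3,0],0],
  [0.8,[-0.03,-0.3,0],0],
  [0.8,[-0.03,-0.3,0],0],
  [0.8,[-0.03,-0.3,0],0],
  [0.8,[-0.03,-0.35,0],0],
  [0.8,[0,0,0],0],
])

```text
clock: 16.5
position: [0.4951, 0.0045, 0.1544]
ee_rot: [-0.527, 0.527, 0.471, -0.471]
contact_force: [0.5, 0.2, -0.1]
width: 0.0149
```

>>> arm_command([
  [0.8,[0.04,0,-0.13],0],
  [0.8,[0,0,-0.13],0],
  [0.8,[0,0,-0.13],0],
  [0.8,[0,0,-0.13],0],
  [0.8,[0,0,-0.13],0],
])

```text
clock: 17.0
position: [0.4955, 0.005, 0.1477]
ee_rot: [0.527, -0.527, -0.472, 0.472]
contact_force: [-0.0, 1.0, -1.0]
width: 0.0147
```

```bash
python3 -c "
from h import *
rel()
"
```

```text
t 17.0 pos [495.5   5.  147.7] jaw 83.66 app [-0.  0. -1.] F [-0.01  0.98 -1.03] M [ 0.036  0.005 -0.025] w 14.7 q [-0.13  0.24  1.83  0.    1.08 -1.59]
rel x 0.4 y -8.3 depth 13.4
```

>>> arm_command([
  [0.8,[0,0,-0.13],0],
  [0.8,[0,0,-0.13],0],
  [0.8,[0,0,-0.13],0],
  [0.8,[0,0,-0.1],0],
  [0.8,[0.015,0.15,0],0],
  [0.8,[0.015,0.15,0],0],
  [0.8,[0.015,0.15,0],0],
  [0.8,[0.015,0.15,0],0],
  [0.8,[0.015,0.15,0],0],
  [0.8,[0.01,0.12,0],0],
  [0.8,[0,0,0],0],
])

```text
clock: 18.1
position: [0.4966, 0.0137, 0.1432]
ee_rot: [-0.527, 0.527, 0.472, -0.471]
contact_force: [-0.3, -1.7, 0.8]
width: 0.0152
```

>>> arm_command([
  [0.8,[0.01,0.1,0],0],
  [0.8,[0.01,0.1,0],0],
  [0.8,[0.01,0.1,0],0],
  [0.8,[0.01,0.1,0],0],
  [0.8,[0,0,0],0],
])

```text
clock: 18.6
position: [0.4969, 0.0177, 0.1429]
ee_rot: [0.527, -0.527, -0.472, 0.471]
contact_force: [1.4, -1.9, -1.4]
width: 0.015
```

```bash
python3 -c "
from h import *
rel()
"
```

```text
t 18.6 pos [496.9  17.7 142.9] jaw 83.66 app [ 0.  0. -1.] F [ 1.38 -1.9  -1.43] M [-0.415 -0.098 -0.001] w 15.0 q [-0.1   0.25  1.83  0.    1.06 -1.56]
rel x 0.3 y 4.5 depth 18.2
```

>>> arm_command([
  [0.8,[0.005,0.06,0],0],
  [0.8,[0.005,0.06,0],0],
  [0.8,[0.005,0.06,0],0],
])

```text
clock: 18.9
position: [0.4968, 0.0194, 0.1429]
ee_rot: [0.527, -0.527, -0.471, 0.472]
contact_force: [0.9, -2.4, -2.3]
width: 0.015
```

>>> arm_command([
  [0.8,[0.005,0.06,0],0],
  [0.8,[0.005,0.06,0],0],
  [0.8,[0.005,0.06,0],0],
])

```text
clock: 19.2
position: [0.4969, 0.0213, 0.143]
ee_rot: [0.527, -0.527, -0.471, 0.472]
contact_force: [0.5, -2.9, -0.3]
width: 0.0151
```

>>> arm_command([
  [0.8,[0.005,0.06,0],0],
  [0.8,[0.005,0.06,0],0],
  [0.8,[0.005,0.06,0],0],
])

```text
clock: 19.5
position: [0.4971, 0.0231, 0.143]
ee_rot: [0.527, -0.527, -0.471, 0.472]
contact_force: [0.5, -2.0, -1.3]
width: 0.0154
```

```bash
python3 -c "
from h import *
import pickle
rel()
im=grab('top');save(im,'t7.png',(390,195,490,270),8);pickle.dump(im,open('t7.pkl','wb'))
"
```

```text
t 19.5 pos [497.1  23.1 143. ] jaw 83.65 app [-0.  0. -1.] F [ 0.47 -2.04 -1.35] M [-0.559  0.116  0.03 ] w 15.4 q [-0.09  0.25  1.83  0.    1.07 -1.55]
rel x -0.1 y 9.9 depth 18.1
```

View pics/t7.png

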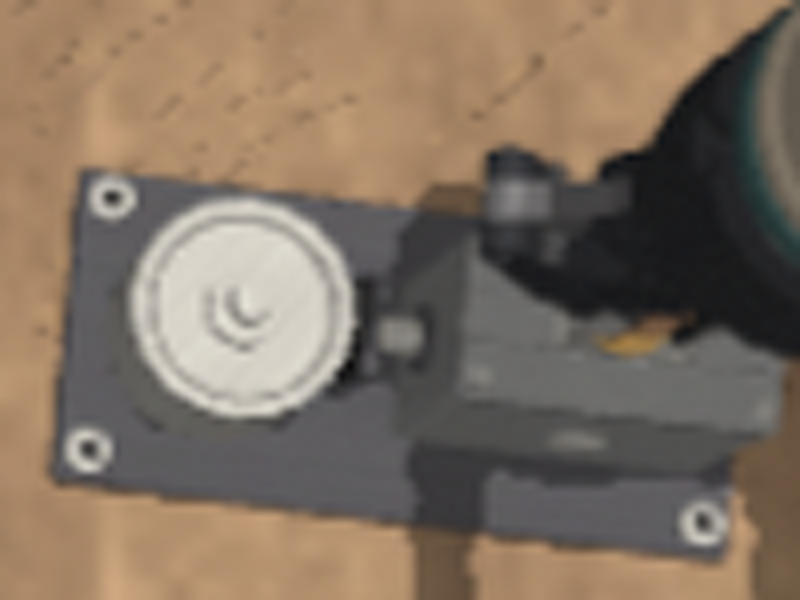

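>>> arm_command([
  [0.8,[0.005,0.05,0],0],
  [0.8,[0.005,0.05,0],0],
  [0.8,[0,0,0],0],
])

```text
clock: 19.85
position: [0.4973, 0.0242, 0.143]
ee_rot: [0.527, -0.527, -0.472, 0.472]
contact_force: [-0.5, -2.0, -0.7]
width: 0.0148
```

```bash
python3 -c "
from h import *
rel()
im=grab('scene');save(im,'s7.png',(350,140,450,215),8)
"
```

```text
t 19.85 pos [497.3  24.2 143. ] jaw 83.65 app [-0.  0. -1.] F [-0.48 -1.95 -0.68] M [-0.421  0.094  0.022] w 14.8 q [-0.09  0.25  1.83  0.    1.07 -1.55]
rel x -0.0 y 10.9 depth 18.1
```

View pics/s7.png

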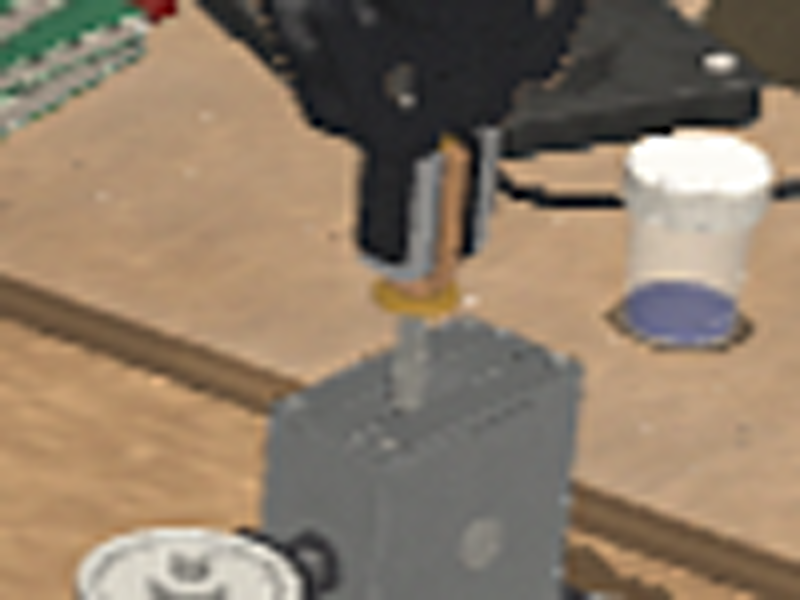

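Three strokes done: force is still about 2 N, the tool is upright, and there is no drum contact yet. On to stroke 4, taken gently.

>>> arm_command([
  [0.8,[-0.02,-0.15,0],0],
  [0.8,[0,0,0.2],0],
  [0.8,[0,0,0.3],0],
  [0.8,[0,0,0.3],0],
  [0.8,[0,0,0.35],0],
  [0.8,[-0.02,-0.2,0],0],
  [0.8,[-0.03,-0.3,0],0],
  [0.8,[-0.03,-0.3,0],0],
  [0.8,[-0.03,-0.3,0],0],
  [0.8,[-0.03,-0.3,0],0],
  [0.8,[-0.03,-0.35,0],0],
  [0.8,[0,0,0],0],
])

```text
clock: 21.1
position: [0.4954, 0.0045, 0.1545]
ee_rot: [0.527, -0.527, -0.471, 0.471]
contact_force: [0.2, -0.5, -0.5]
width: 0.0151
```

>>> arm_command([
  [0.8,[0,0,-0.13],0],
  [0.8,[0,0,-0.13],0],
  [0.8,[0,0,-0.13],0],
  [0.8,[0,0,-0.13],0],
  [0.8,[0,0,-0.13],0],
])

```text
clock: 21.6
position: [0.4954, 0.0051, 0.1479]
ee_rot: [0.527, -0.527, -0.472, 0.472]
contact_force: [0.6, -0.6, -1.7]
width: 0.015
```

>>> arm_command([
  [0.8,[0,0,-0.13],0],
  [0.8,[0,0,-0.13],0],
  [0.8,[0,0,-0.13],0],
  [0.8,[0,0,-0.1],0],
  [0.8,[0.01,0.1,0],0],
  [0.8,[0.01,0.1,0],0],
  [0.8,[0.01,0.06,0],0],
  [0.8,[0,0,0],0],
])

```text
clock: 22.4
position: [0.4958, 0.0078, 0.1432]
ee_rot: [-0.527, 0.527, 0.472, -0.472]
contact_force: [-0.7, -0.1, -0.0]
width: 0.015
```

```bash
python3 -c "
from h import *
rel()
"
```

```text
t 22.4 pos [495.8   7.8 143.2] jaw 83.66 app [ 0.  0. -1.] F [-0.72 -0.13 -0.  ] M [ 0.049 -0.047 -0.004] w 15.0 q [-0.12  0.24  1.83  0.    1.06 -1.59]
rel x 0.4 y -5.5 depth 17.9
```

>>> arm_command([
  [0.8,[0.005,0.06,0],0],
  [0.8,[0.005,0.06,0],0],
  [0.8,[0.005,0.06,0],0],
])

```text
clock: 22.7
position: [0.496, 0.0089, 0.1432]
ee_rot: [-0.527, 0.527, 0.471, -0.472]
contact_force: [0.2, -2.3, 0.8]
width: 0.015
```

>>> arm_command([
  [0.8,[0.005,0.06,0],0],
  [0.8,[0.005,0.06,0],0],
  [0.8,[0.005,0.06,0],0],
])

```text
clock: 23.0
position: [0.4962, 0.0111, 0.1433]
ee_rot: [-0.527, 0.527, 0.472, -0.472]
contact_force: [-0.1, -1.5, 0.4]
width: 0.0149
```

>>> arm_command([
  [0.8,[0.005,0.06,0],0],
  [0.8,[0.005,0.06,0],0],
  [0.8,[0.005,0.06,0],0],
])

```text
clock: 23.3
position: [0.4964, 0.013, 0.1433]
ee_rot: [-0.527, 0.527, 0.472, -0.471]
contact_force: [0.1, -3.1, 2.1]
width: 0.0149
```

>>> arm_command([
  [0.8,[0.005,0.06,0],0],
  [0.8,[0.005,0.06,0],0],
  [0.8,[0.005,0.06,0],0],
])

```text
clock: 23.6
position: [0.4965, 0.0139, 0.1433]
ee_rot: [-0.526, 0.527, 0.471, -0.472]
contact_force: [-0.3, -5.6, 1.9]
width: 0.0149
```

>>> arm_command([
  [0.8,[0.005,0.05,0],0],
  [0.8,[0.005,0.05,0],0],
  [0.8,[0.005,0.05,0],0],
])

```text
clock: 23.9
position: [0.4966, 0.0144, 0.1433]
ee_rot: [-0.525, 0.528, 0.471, -0.473]
contact_force: [-0.5, -8.8, 1.6]
width: 0.0149
```

```bash
python3 -c "
from h import *
rel()
"
```

```text
t 23.9 pos [496.6  14.4 143.3] jaw 83.74 app [-0.    -0.004 -1.   ] F [-0.5  -8.77  1.58] M [-1.996  0.177 -0.011] w 14.9 q [-0.11  0.25  1.83 -0.    1.06 -1.57]
rel x 0.3 y 1.1 depth 17.8
```

>>> arm_command([
  [0.8,[0.0,0.02,0],0],
  [0.8,[0,0,0],0],
])

```text
clock: 24.1
position: [0.4966, 0.0144, 0.1433]
ee_rot: [-0.525, 0.528, 0.471, -0.473]
contact_force: [-1.5, -8.6, 1.3]
width: 0.0148
```

```bash
python3 -c "
from h import *
import pickle
rel()
im=grab('top');save(im,'t8.png',(390,195,490,270),8);pickle.dump(im,open('t8.pkl','wb'))
im=grab('scene');save(im,'s8.png',(340,170,440,245),8);pickle.dump(im,open('s8.pkl','wb'))
"
```

```text
t 24.1 pos [496.6  14.4 143.3] jaw 83.74 app [-0.    -0.005 -1.   ] F [-1.53 -8.63  1.34] M [-1.944  0.153 -0.034] w 14.8 q [-0.11  0.25  1.83 -0.01  1.06 -1.57]
rel x 0.3 y 1.1 depth 17.8
```

View pics/t8.png

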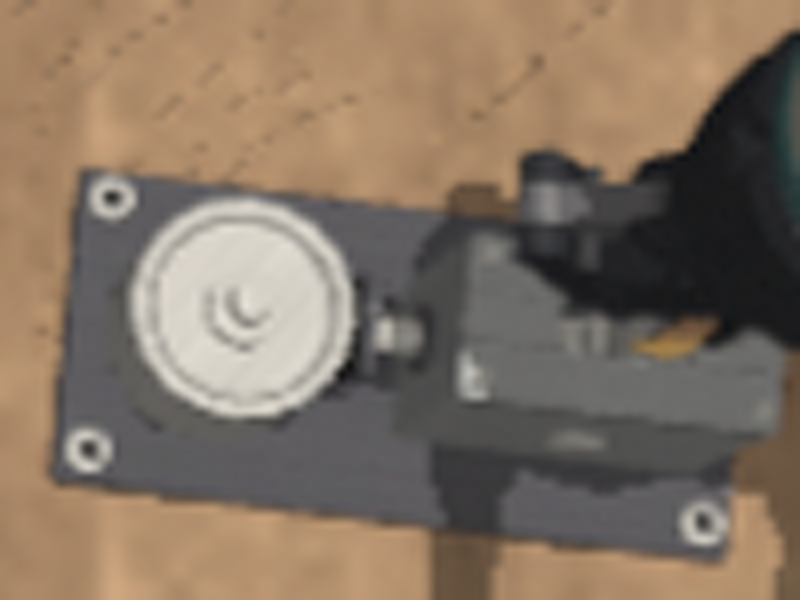

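View pics/s8.png

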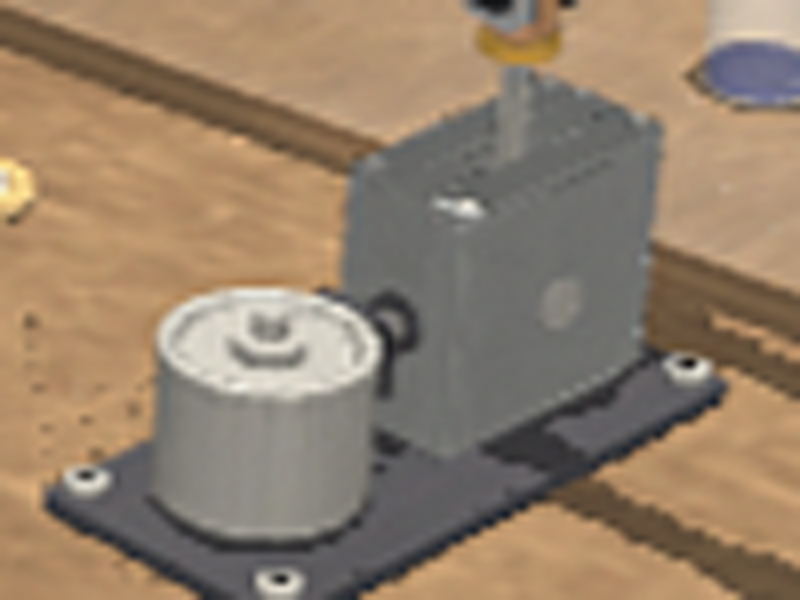

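>>> arm_command([
  [0.8,[0.005,0.04,0],0],
  [0.8,[0.005,0.04,0],0],
  [0.8,[0,0,0],0],
  [0.8,[0,0,0],0],
])

```text
clock: 24.6
position: [0.4966, 0.0146, 0.1433]
ee_rot: [-0.525, 0.528, 0.471, -0.473]
contact_force: [-1.0, -9.4, 2.6]
width: 0.015
```

```bash
python3 -c "
from h import *
rel()
"
```

```text
t 24.6 pos [496.6  14.6 143.3] jaw 83.76 app [-0.    -0.006 -1.   ] F [-1.04 -9.43  2.64] M [-2.236  0.147 -0.043] w 15.0 q [-0.11  0.25  1.83 -0.01  1.06 -1.57]
rel x 0.3 y 1.4 depth 17.8
```

Firm resistance: about 9 N, and the blade advanced only 0.2 mm for 0.8 mm commanded. In the pictures the pad is at the drum. I back off and lift out.

>>> arm_command([
  [0.8,[-0.01,-0.1,0],0],
  [0.8,[-0.01,-0.1,0],0],
  [0.8,[-0.01,-0.1,0],0],
  [0.8,[-0.01,-0.1,0],0],
  [0.8,[0,0,0],0],
])

```text
clock: 25.1
position: [0.4963, 0.0134, 0.1432]
ee_rot: [0.527, -0.527, -0.472, 0.471]
contact_force: [0.2, -2.4, 0.8]
width: 0.0149
```

```bash
python3 -c "
from h import *
rel()
"
```

```text
t 25.1 pos [496.3  13.4 143.2] jaw 83.64 app [ 0.  0. -1.] F [ 0.25 -2.43  0.83] M [-0.689 -0.039  0.037] w 14.9 q [-0.11  0.24  1.83  0.    1.06 -1.57]
rel x 0.2 y 0.2 depth 17.9
```

>>> arm_command([
  [0.8,[-0.01,-0.1,0],0],
  [0.8,[-0.01,-0.1,0],0],
  [0.8,[-0.01,-0.1,0],0],
  [0.8,[0,0,0],0],
])

```text
clock: 25.5
position: [0.4956, 0.0107, 0.1428]
ee_rot: [0.527, -0.527, -0.471, 0.471]
contact_force: [0.5, 0.8, -0.5]
width: 0.0147
```

```bash
python3 -c "
from h import *
import pickle
rel()
im=grab('scene');save(im,'s9.png',(350,140,450,215),8)
"
```

```text
t 25.5 pos [495.6  10.7 142.8] jaw 83.64 app [-0.001  0.001 -1.   ] F [ 0.54  0.8  -0.51] M [ 0.004  0.05  -0.007] w 14.7 q [-0.12  0.24  1.83  0.    1.06 -1.58]
rel x -0.2 y -2.6 depth 18.3
```

View pics/s9.png

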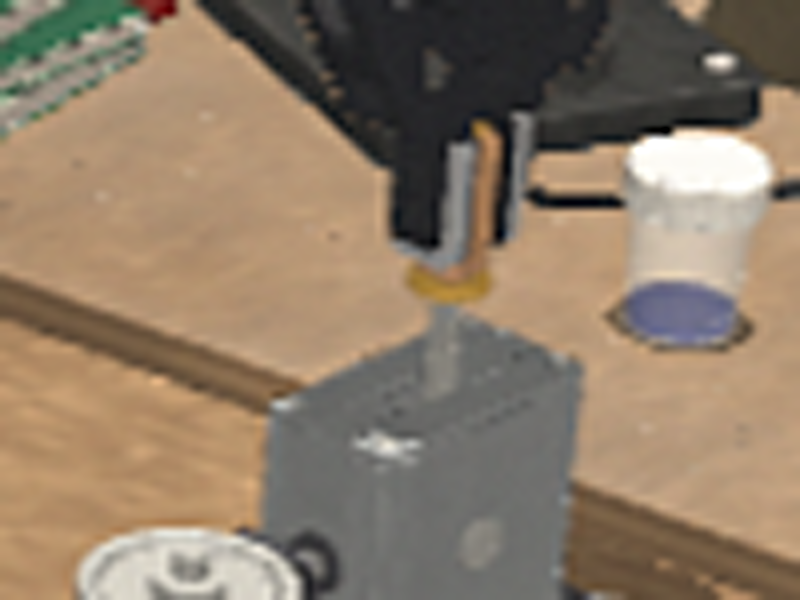

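Free of contact, about 0.8 N. Straight up, slowly at first.

>>> arm_command([
  [0.8,[0.02,0,0.1],0],
  [0.8,[0,0,0.15],0],
  [0.8,[0,0,0.15],0],
  [0.8,[0,0,0.2],0],
  [0.8,[0,0,0.3],0],
  [0.8,[0,0,0.5],0],
  [0.8,[0,0,0.8],0],
  [0.8,[0,0,1],0],
  [0.8,[0,0,1.5],0],
  [0.8,[0,0,1],0],
  [0.8,[0,0,0.7],0],
  [0.8,[0,0,0],0],
])

```text
clock: 26.75
position: [0.4968, 0.0103, 0.2084]
ee_rot: [-0.526, 0.528, 0.472, -0.471]
contact_force: [0.6, 0.2, -1.0]
width: 0.0154
```

```bash
python3 -c "
from h import *
import pickle
rel()
S=grab('scene');save(S,'s10.png',(393,130,433,170),15)
s=manip.get_state()['position']
for d in(.076,.029): print(proj(S,s-[0,0,d]))
"
```

```text
t 26.75 pos [496.8  10.3 208.4] jaw 83.65 app [ 0.003 -0.    -1.   ] F [ 0.61  0.18 -0.98] M [0.11  0.028 0.024] w 15.4 q [-0.12  0.18  1.73  0.    1.22 -1.58]
rel x 1.1 y -2.9 depth -47.3
[405.93355153 167.34957968]
[407.83634411 147.27521811]
```

View pics/s10.png

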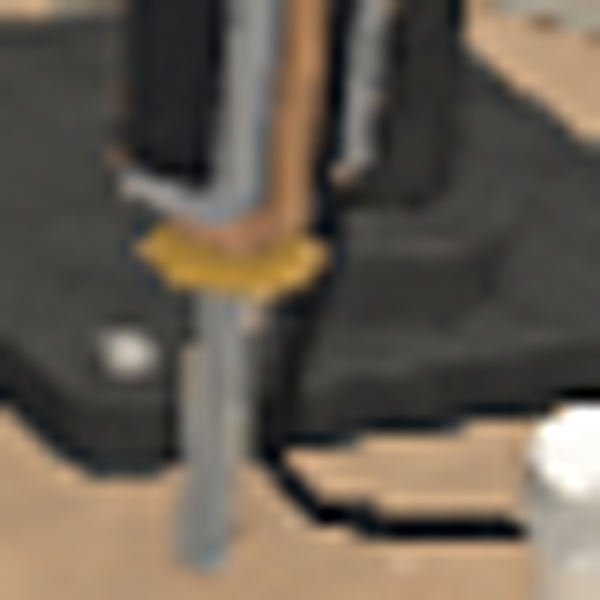

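>>> arm_command([
  [0.8,[0,1.6,0],-0.025],
  [0.8,[0,3.2,0],0],
  [0.8,[0,3.2,0],0],
  [0.8,[-0.1,3.2,0],0],
  [0.8,[0,3.2,0],0],
  [0.8,[0,3.2,0],0],
  [0.8,[0,3.2,0],0],
  [0.8,[0,3.2,0],0],
  [0.8,[0,3.2,0],0],
  [0.8,[0,2.8,0],0],
  [0.8,[0,1.5,0],0],
  [0.8,[0,0,0],0],
])

```text
clock: 28.0
position: [0.4947, 0.3266, 0.2062]
ee_rot: [0.532, -0.532, -0.465, 0.466]
contact_force: [-1.1, -0.6, -0.7]
width: 0.0149
```

>>> arm_command([
  [0.8,[0,0,-1.5],0],
  [0.8,[0,0,-1.5],0],
  [0.8,[0,0,0],0],
  [0.8,[0,0,0],0],
])

```text
clock: 28.4
position: [0.4951, 0.3241, 0.1771]
ee_rot: [-0.533, 0.533, 0.464, -0.465]
contact_force: [0.9, -0.1, -1.0]
width: 0.0152
```

```bash
python3 -c "
from h import *
import pickle
st()
im=grab('scene');save(im,'s11.png',(272,170,352,280-50),10)
im=grab('top');save(im,'t11.png',(390,195,490,270),8);pickle.dump(im,open('t11.pkl','wb'))
"
```

```text
t 28.4 pos [495.1 324.1 177.1] jaw 82.16 app [-0.001 -0.001 -1.   ] F [ 0.88 -0.09 -1.04] M [ 0.032 -0.041  0.032] w 15.2 q [ 0.46  0.35  1.58 -0.    1.21 -0.97]
```

View pics/t11.png

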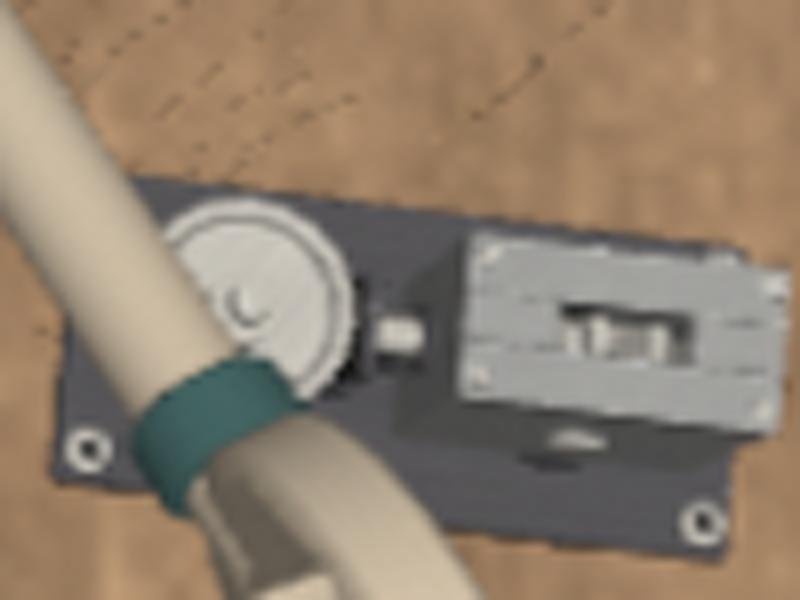

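>>> arm_command([
  [0.8,[-0.05,0.19,-1],0],
  [0.8,[0,0,-1],0],
  [0.8,[0,0,-1],0],
  [0.8,[0,0,-0.5],0],
  [0.8,[0,0,0],0],
  [0.8,[0,0,0],0],
  [0.8,[0,0,0],0],
])

```text
clock: 29.2
position: [0.4949, 0.3274, 0.1425]
ee_rot: [-0.533, 0.533, 0.465, -0.465]
contact_force: [1.3, 0.0, -0.4]
width: 0.0151
```

```bash
python3 -c "
from h import *
import pickle
st()
S=grab('scene');save(S,'s12.png',(285,200,345,260),10);s=manip.get_state()['position']
print(proj(S,s-[0,0,.076]),proj(S,s-[0,0,.029]))
"
```

```text
t 29.2 pos [494.9 327.4 142.5] jaw 82.22 app [ 0.001  0.    -1.   ] F [ 1.35  0.01 -0.4 ] M [-0.048  0.013 -0.034] w 15.1 q [ 0.47  0.38  1.63  0.    1.14 -0.97]
[311.20035941 252.55928688] [311.23624324 231.35321316]
```

View pics/s12.png

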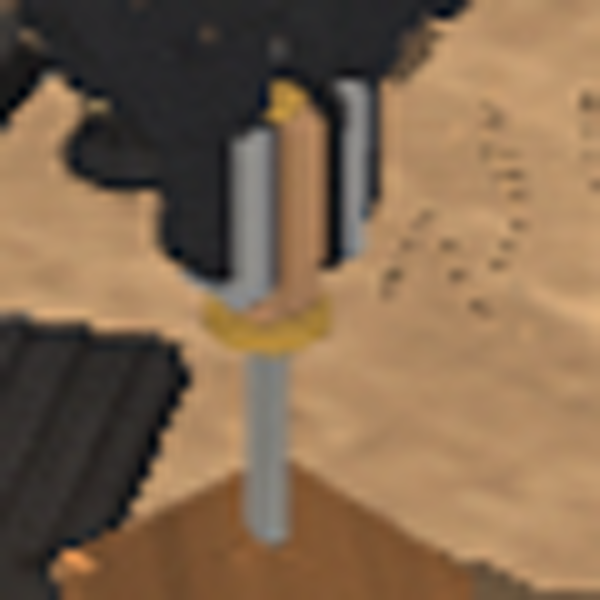

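>>> arm_command([
  [0.8,[0,0,0],0],
  [0.8,[0,0,0],0],
])

```text
clock: 29.45
position: [0.4948, 0.3273, 0.1425]
ee_rot: [-0.533, 0.533, 0.465, -0.465]
contact_force: [-0.2, 0.1, 0.2]
width: 0.015
```

```bash
python3 -c "
from h import *
st()
"
```

```text
t 29.45 pos [494.8 327.3 142.5] jaw 82.22 app [ 0.001  0.    -1.   ] F [-0.21  0.15  0.21] M [ 0.019 -0.01   0.017] w 15.0 q [ 0.47  0.38  1.63  0.    1.14 -0.97]
```

>>> arm_command([
  [0.8,[0,-0.11,0],0],
  [0.8,[0,0,0],0],
  [0.8,[0,0,-0.3],0],
  [0.8,[0,0,-0.2],0],
  [0.8,[0,0,-0.2],0],
  [0.8,[0,0,-0.2],0],
  [0.8,[0,0,-0.2],0],
  [0.8,[0,0,-0.2],0],
])

```text
clock: 30.25
position: [0.4946, 0.3262, 0.1289]
ee_rot: [0.533, -0.533, -0.465, 0.465]
contact_force: [-0.3, 0.3, -1.1]
width: 0.015
```

```bash
python3 -c "
from h import *
st()
"
```

```text
t 30.25 pos [494.6 326.2 128.9] jaw 82.22 app [-0.  0. -1.] F [-0.35  0.31 -1.15] M [ 0.018 -0.012  0.004] w 15.0 q [ 0.47  0.39  1.65  0.    1.11 -0.97]
```

Tip 7 mm down the hole with no contact. Continuing.

>>> arm_command([
  [0.8,[0,0,-0.4],0],
  [0.8,[0,0,-0.4],0],
  [0.8,[0,0,-0.4],0],
  [0.8,[0,0,-0.4],0],
  [0.8,[0,0,-0.4],0],
  [0.8,[0,0,-0.4],0],
  [0.8,[0,0,-0.4],0],
  [0.8,[0,0,-0.4],0],
  [0.8,[0,0,0],0],
])

```text
clock: 31.15
position: [0.4942, 0.3259, 0.0964]
ee_rot: [0.533, -0.533, -0.465, 0.465]
contact_force: [-0.7, 0.7, -0.6]
width: 0.0149
```

>>> arm_command([
  [0.8,[0,0,-0.2],0],
  [0.8,[0,0,-0.2],0],
  [0.8,[0,0,-0.15],0],
  [0.8,[0,0,-0.1],0],
  [0.8,[0,0,0],0],
])

```text
clock: 31.65
position: [0.4946, 0.3261, 0.0905]
ee_rot: [0.533, -0.533, -0.465, 0.465]
contact_force: [-0.1, 1.1, -1.0]
width: 0.0146
```

```bash
python3 -c "
from h import *
st()
"
```

```text
t 31.65 pos [494.6 326.1  90.5] jaw 82.22 app [-0. -0. -1.] F [-0.13  1.12 -0.99] M [-0.011  0.031 -0.046] w 14.6 q [ 0.47  0.43  1.69  0.    1.02 -0.97]
```

>>> arm_command([
  [0.8,[0,0,-0.07],0],
  [0.8,[0,0,-0.05],0],
  [0.8,[0,0,0],0],
])

```text
clock: 31.95
position: [0.4946, 0.3261, 0.0894]
ee_rot: [0.533, -0.533, -0.465, 0.465]
contact_force: [0.7, -0.9, -1.0]
width: 0.0149
```

```bash
python3 -c "
from h import *
st()
"
```

```text
t 31.95 pos [494.6 326.1  89.4] jaw 82.22 app [-0.  0. -1.] F [ 0.66 -0.91 -0.95] M [0.007 0.023 0.002] w 14.9 q [ 0.47  0.43  1.7   0.    1.02 -0.97]
```

>>> arm_command([
  [1.8,[0,0,-0.03],0],
  [2.2,[0,0,0],0],
  [3,[0,0,0],0],
  [4.5,[0,0,0],0],
  [6,[0,0,0],0],
  [7,[0,0,0],0],
  [7,[0,0,0],0],
])

```text
clock: 32.65
position: [0.4946, 0.3261, 0.0891]
ee_rot: [0.533, -0.533, -0.465, 0.465]
contact_force: [0.3, 0.0, 0.3]
width: 0.0702
```

>>> arm_command([
  [7,[0,0,1],0],
  [7,[0,0,1.5],0],
  [7,[0,0,2],0],
  [7,[0,0,3],0],
  [7,[0,0,3],0],
  [7,[0,0,2],0],
  [7,[0,-3,0],0],
  [7,[0,-3,0],0],
  [7,[0,-4,0],0],
  [7,[0,-4,0],0],
  [7,[0,-4,0],0],
  [7,[0,-2,0],0],
])

```text
clock: 33.85
position: [0.4944, 0.1234, 0.2151]
ee_rot: [-0.533, 0.534, 0.464, -0.464]
contact_force: [1.2, 0.9, 0.4]
width: 0.0699
```

>>> arm_command([
  [7,[-2,-4,2],0],
  [7,[-2,-4,2],0],
  [7,[-2,-4,2],0],
  [7,[-2,-4,2],0],
  [7,[-2,-4,0],0],
  [7,[-2,-4,0],0],
  [7,[-2,-4,0],0],
  [7,[-2,-4,0],0],
  [7,[0,-4,0],0],
  [7,[0,-4,0],0],
  [7,[0,0,0],0],
])

```text
clock: 34.95
position: [0.3346, -0.2786, 0.2948]
ee_rot: [-0.533, 0.535, 0.463, -0.464]
contact_force: [-0.7, 0.5, -0.9]
width: 0.0697
```

```bash
python3 - <<'E'
from h import *
import pickle
st()
T=grab('top');S=grab('scene');pickle.dump((T,S),open('end.pkl','wb'))
def crop(im,b):
    p=cv2.cvtColor(im['pixels'],cv2.COLOR_RGB2BGR)[b[1]:b[3],b[0]:b[2]]
    return cv2.resize(p,(400,300),interpolation=cv2.INTER_CUBIC)
cv2.imwrite('pics/end.png',np.vstack([np.hstack([crop(S,(272,225,352,285)),crop(S,(340,170,440,245))]),np.hstack([crop(T,(290,215,350,260)),crop(T,(390,203,496,282))])]))
C=cloud(T);P=C[215:265,295:345].reshape(-1,3);m=(P[:,2]>.098)&(P[:,2]<.118);print('handle top',P[m].mean(0),P[m,2].max())
sl=np.array([.4961,.0133]);ay=np.array([np.sin(.113),np.cos(.113)]);ax=np.array([ay[1],-ay[0]])
for nm,im in(('end',T),('t11',pickle.load(open('t11.pkl','rb')))):
    C=cloud(im);P=C[225:248,450:490].reshape(-1,3);y=(P[:,:2]-sl)@ay*1e3;x=(P[:,:2]-sl)@ax*1e3;h=(P[:,2]-.044)*1e3
    r=np.hypot(y,h);m=(abs(x)<6)&(abs(y)<18)&(r>25)&(r<33)&(h<35);print(nm,np.sort(np.degrees(np.arctan2(y,h))[m]).round())
E
```

```text
t 34.95 pos [ 334.6 -278.6  294.8] jaw 81.94 app [ 0.001 -0.004 -1.   ] F [-0.66  0.46 -0.86] M [ 0.063 -0.016  0.044] w 69.7 q [-0.85  0.03  1.69 -0.    1.41 -2.28]
handle top [0.49324297 0.32443256 0.10612372] 0.1120655296039938
end [-30. -28. -28. -28. -27. -26. -26. -26. -25. -24. -24. -21. -21. -18.
   4.   5.   6.   8.   9.   9.  10.  12.]
t11 [-31. -30. -30. -30. -29. -27. -25. -25. -24. -23. -21.   4.   4.   5.
   8.   9.  10.  10.  12.]
```

View pics/end.png

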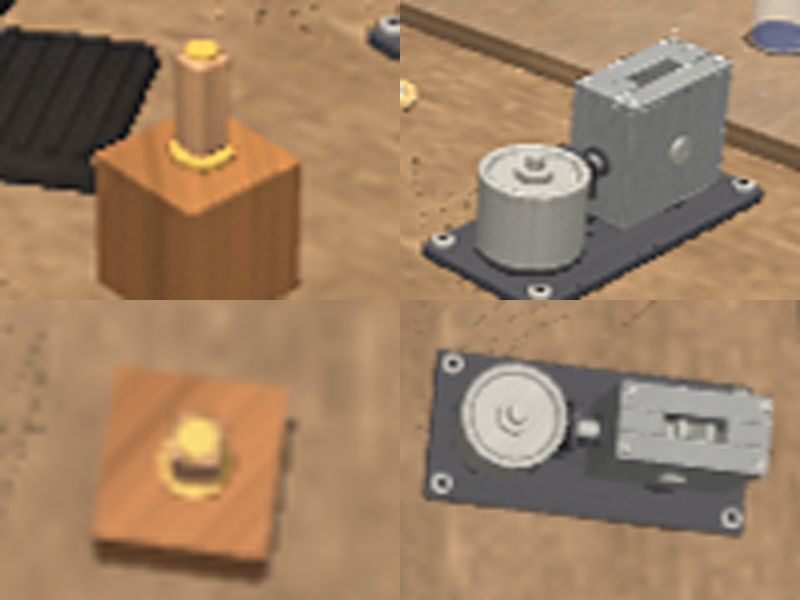

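The tool is upright with its collar on the block, at the same height as at the start (handle top at 106 mm). The pad is closed up to the drum. Handing in.

```bash
python3 -c "
from h import *
print(manip.sign_off())"
```

```text
the job is handed in; nothing more can be done
None
```

The brake is adjusted, the tool is back in its wooden stand, and I handed the job in at about 35 s. No verdict was reported.

**What I did:** I took the wooden-handled tool from the brown stand and left the green tool and blue block alone. I put the blade 18 mm into the slot and turned the wheel with four strokes towards the drum, lifting over a tooth between strokes. On the fourth stroke the force rose from about 2 N to 9.4 N and the blade almost stopped. I then backed off, lifted out and put the tool back.

**Last checks:**
- **Forces:** the highest wrist force I read was about 10 N, against the 20 N limit. I only read it at the end of each move call, so short peaks in between would not show.
- **Wheel:** the teeth now stand near +8° and −26°. That fits about 115° of turn, or 4.8 mm of pad travel, which is within the expected 3.8 to 6 mm.
- **Pad:** the pad looks closed against the drum in both views. I could not measure the gap to a tenth of a millimetre, so the firm stop is the main evidence that it bears on the drum.
- **Tool:** it stands upright with its collar on the block. The top of the handle is at 106 mm, as it should be when the blade is fully down. The last picture put the handle about 1 to 2 mm from where it started; that is within the play of the hole and measurement scatter.

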